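# Load the slide scanner by its ramp

### The job

Take the focus gauge out of the sled and lay it flat in its tray, and lay every chamber slide flat in a bay of the sled, one to a bay, across the slope and well block up, while the sled is still in the low part of the ramp. Push the loaded sled up the ramp, without lifting it, until it rests against the top stop, and then lay the latch bar, tab up, across the ramp in the two notches behind the sled. Leave the other things on the bench where they are.

Things in the scene. Friction and masses are not known exactly. Their poses are not given: they have to be found in the camera images.
- ramp_foot (a point): The fixed loading ramp: an aluminium deck 136 mm wide, sloping up at 0.14 rad (8 degrees) to the white scanner. This point is on the deck's surface, middle of its low end, 13 mm above the bench; x up the slope along the deck, y across it (left when looking uphill), z square to the deck. Steel side rails 12 mm wide and 12 mm high leave a lane 112 mm wide.
- ramp_stop (a point): The top stop: a dark cross piece, 22 mm high, over the full width of the deck. This point is on the deck at the middle of the stop's downhill face, 345 mm up the slope from ramp_foot; same axes. The scanner's front begins 60 mm beyond it, 130 mm high and more.
- saddle (a point): Saddle of the latch bar: the middle between two notches, one on each side rail (at y = -62 and 62 mm), level with the notch floors (the rail tops, 12 mm above the deck), 143 mm up the slope from ramp_foot; same axes. Each notch is 28 mm wide along the slope between dark cheeks 6 mm thick, 12 mm high. The bar lies across the ramp in both notches; there is room only once the sled is up.
- sled_mid (a point): The loose black sled (0.4 kg) in the ramp's lane, 184 mm long (x, uphill) by 104 mm wide (y). This point is the middle of its floor's top side, 5 mm above its underside. Three grey ribs across it, 6 mm wide, 5 mm high, at x = -44.5, 0, 44.5 mm, make four bays 38.5 mm long centred at x = -66.75, -22.25, 22.25, 66.75 mm. Low lips 4 mm thick, 3 mm high along its sides.
- sled_tail (a point): The downhill face of the sled, a wall 6 mm thick across its full width, at its middle, half-way up (11 mm above the underside; the wall's top is 22 mm above the underside; the uphill end has the same wall); sled axes. This is where to push. It takes about 5 to 10 N, and friction holds the sled where it is left. With the sled against the stop this point is 184 mm downhill of the stop.
- gauge_mid (a point): The focus gauge (0.12 kg): a steel plate 75 (x) x 25 (y) x 6 mm with an upright round dark knob, 22 mm across and 22 mm high, in its middle; 28 mm high in all. This point is half-way up at the middle, 14 mm above its underside. At the start it lies in the lowest bay of the sled, across the slope.
- tray_in (a point): The gauge's tray: a fixed grey open tray on the bench, outside 124 (x) x 90 (y) x 22 mm, walls and floor 4 to 5 mm thick; this point is the centre of its inner floor.
- bar_tab (a point): The loose latch bar (0.15 kg): a steel bar 150 mm long (its y), 16 mm wide (x) and 14 mm high, with an upright black grip tab in the middle of its top, 12 mm (x) x 30 mm (y) x 28 mm high; 42 mm high in all. This point is the centre of the tab, 28 mm above the bar's underside. At the start it stands on the bench beside the ramp, tab up.
- bar_foot (a point): The centre of the latch bar's underside, 28 mm below bar_tab, same axes.
- slideA_mid (a point): A chamber slide (0.05 kg; three or four are present, all alike): a glass base 75 (x) x 25 (y) x 4 mm, on its middle a white well block 48 (x) x 22 (y) x 14 mm, 18 mm high in all. This point is half-way up at the middle, 9 mm above its underside; z up. At the start it lies on the bench.
- slideB_mid (a point): A chamber slide (0.05 kg; three or four are present, all alike): a glass base 75 (x) x 25 (y) x 4 mm, on its middle a white well block 48 (x) x 22 (y) x 14 mm, 18 mm high in all. This point is half-way up at the middle, 9 mm above its underside; z up. At the start it lies on the bench.
- slideC_mid (a point): A chamber slide (0.05 kg; three or four are present, all alike): a glass base 75 (x) x 25 (y) x 4 mm, on its middle a white well block 48 (x) x 22 (y) x 14 mm, 18 mm high in all. This point is half-way up at the middle, 9 mm above its underside; z up. At the start it lies on the bench.
- slideD_mid (a point): A chamber slide (0.05 kg; three or four are present, all alike): a glass base 75 (x) x 25 (y) x 4 mm, on its middle a white well block 48 (x) x 22 (y) x 14 mm, 18 mm high in all. This point is half-way up at the middle, 9 mm above its underside; z up. At the start it lies on the bench.
- stopper: Bystander, not part of the job: black rubber stopper, upright cylinder 24 mm across, 22 mm high; origin at its foot.
- reagent: Bystander, not part of the job: amber bottle with white cap, 60 mm across, 85 mm high; origin at its foot.
- tipbox: Bystander, not part of the job: grey and white box 85 x 120 mm, 38 mm high; origin at its foot.
- beaker: Bystander, not part of the job: small glass beaker, 44 mm across, 55 mm high; origin at its foot.
- dish: Bystander, not part of the job: covered round culture dish, 94 mm across, 23 mm high; origin at its foot.
- timer: Bystander, not part of the job: white bench timer 50 x 70 mm, 22 mm high, with a dark display; origin at its foot.
Things that resemble listed ones, but are neither listed nor needed, are in the scene too. What is shaped like the part that bears bar_tab but pink is not meant.

How it is judged:
By the outcome, as a careful person would: the job done as asked, in the order asked, and still so for the second after the job is handed in, with the robot touching nothing.
Of slideA, slideB, slideC, slideD only 3 to 4 are there at a start; the rules pass over those that are not, and their reading is None.
At some moment in a run one of slideA, slideB, slideC, slideD may be knocked a few centimetres aside while the robot is not near it.
It also fails if it takes over 210 s, if anything falls off the work surface, if the arm or the gripper's body presses on something with over 40 N, if the wrist force passes 120 N, or if a joint passes its speed limit or range.

### The arm

A 7-joint arm with a two-finger parallel gripper is mounted at the origin on the work surface. World frame = base frame: x ahead of the robot, y to its left, z up, the work surface at z = 0. Lengths are in m, angles in rad, forces in N, time in s.
With the tool pointing down it reaches from about 0.425 to 0.95 m from the base axis. Payload 16.7 kg.
Tool frame: the origin (TCP) lies between the finger pads; the fingertips stand 25 mm ahead of it and the grasp point (between the pads) lies 6 mm ahead of it (tip_reach is the distance from the TCP to the fingertips, in m); z points along the fingers, y is the direction in which the jaws open and shut (so a half turn about z gives the same grasp; the last joint's range is limited). The gripper opens to 94 mm and grips with 3 to 60 N. Pads are 16 mm wide; open, the fingers measure 119 mm over their backs; the gripper's body (75 mm by 177 mm) begins 78 mm behind the grasp point.
Start: joints at [-1.296, 0.426, 0.074, 1.606, -0.034, 1.111, -0.067], TCP at [0.278, 0.615, 0.23] pointing down, gripper open.
Joint ranges: [-2.85, 2.85], [-0.5, 2.14], [-1.23, 1.37], [0.21, 2.46], [-1.02, 4.16], [0.16, 2.05], [-2.73, 2.73]. Speed limits (rad/s): [1.89, 1.89, 2.39, 2.39, 3.01, 3.01, 3.01].

### API

Orientations are given as a rotation vector (axis times angle).
In Python, from rig import observe, capture, camera_model, hand_in, tip_reach gives the robot as it stands.
- The arm moves only by the tool move_arm, never from a script. Its argument "series" is a list of rows, each an object with "xyz": the shift along the tool's x, y, z in cm, a list of three; "twist": the turn, a rotation vector about the tool's x, y, z in rad, a list of three; "hand": the opening, from -1 (shut) to 1 (fully open). In form: [{"xyz": [x, y, z], "twist": [rx, ry, rz], "hand": hand}, ...]. A call has 1 to 12 rows; each row shifts and turns the commanded pose from where the row before left it, along the tool's axes as they then stand; what a row does not reach is not made up. A row lasts 1/8 s, in which the tool goes at most 62.5 mm and 10.7 degrees, less where a joint would pass 70% of its speed; a pose out of reach is approached as far as the arm can. A call is refused whole if a number of a shift passes 6.25 or a number of a turn 0.188, either way. A call with a gripper value outside its range is refused whole. The fingers move at their own pace and stop on an object; "force" is the grip in N (left out, the last holds). Time passes only in rows, so rows that do not move let the fingers close. It gives the time, the measured TCP pose, the force and the opening at its end, in the units of the state.
- observe(): the state, without advancing time (a new reading comes with each control period).
- capture(name): name is "side" or "top" or "wrist"; returns (picture, depth): 420x560x3 uint8, blue, green, red; 420x560 float32, m along the optical axis (not along the pixel's ray), 0 where there is no reading.
- camera_model(name): a dict with "fov_y" (degrees; the focal length in pixels is half the picture's height over the tangent of half this angle, whatever the lens; pixels are square), "cx", "cy" (the principal point, pixels), "pose" (4x4, takes a point from camera to world coordinates); the wrist camera has in their place "mount" (4x4, takes a point from camera to tool coordinates, whose origin is the TCP and whose axes are the flange's). Camera axes: x right, y down, z forward; pixel columns grow to the right and rows downward; lengths in m; the calibration is good to about 2 mm. A picture is of the moment at which its call begins: read the wrist's pose just before it. camera_model takes no time and is no camera call.
- hand_in(): hands the job in, once; it reports no verdict.
The state is a dict: "t": time; "joint_positions": joint angles; "joint_vel": joint speeds; "joint_efforts": joint torques, N m; "tool_pos": TCP position; "ee_rot": TCP orientation; "force": force on the tool from outside, world axes, zero at the start; "torque": the same for the moment, N m; "opening": finger opening in m.
Only numpy, scipy, OpenCV 4.12 (cv2) and the standard library are available. Lean on these libraries where they do the work, as an engineer would, in place of code of your own. Each camera call takes 0.05 s, during which the arm holds its last target.

## Working session

There is one attempt and no reset: what is moved stays moved. The work goes in short steps, Python scripts to look and compute and a tool call to move; the robot and the scene stay as the last step left them, time stands still between calls to the robot, and variables do not carry over. Pictures are saved under pics/ and viewed, and the job is handed in when it is done.

Besides the shell and the picture viewer there is one more tool, called after "Request:" as name(argument=value, ...), one argument or row to a line, values as JSON. move_arm: Moves the arm, as the interface text tells. Its arguments: {"type":"object","properties":{"series":{"type":"array"},"force":{"type":"number"}},"required":["series"]}

```bash
ls; mkdir -p pics; cat > h.py <<'E'
import numpy as np,cv2,os
from rig import observe,capture,camera_model,hand_in,tip_reach
from scipy.spatial.transform import Rotation as R
def snap(name,tag):
    o=observe(); im,d=capture(name); cv2.imwrite(f'pics/{tag}.png',im); m=camera_model(name)
    if 'pose' in m: P=np.array(m['pose'])
    else:
        T=np.eye(4);T[:3,:3]=R.from_rotvec(o['ee_rot']).as_matrix();T[:3,3]=o['tool_pos'];P=T@np.array(m['mount'])
    f=210/np.tan(np.radians(m['fov_y'])/2)
    np.savez(f'pics/{tag}.npz',im=im,d=d,P=P,k=[f,m['cx'],m['cy']])
    return im,d,P,(f,m['cx'],m['cy'])
def load(tag):
    z=np.load(f'pics/{tag}.npz');return z['im'],z['d'],z['P'],z['k']
def cloud(tag):
    im,d,P,(f,cx,cy)=load(tag)
    v,u=np.mgrid[:420,:560]
    p=np.stack([(u-cx)/f*d,(v-cy)/f*d,d],-1)
    w=p@P[:3,:3].T+P[:3,3]; w[d==0]=np.nan
    return w
def proj(tag,X):
    im,d,P,(f,cx,cy)=load(tag); c=(np.atleast_2d(X)-P[:3,3])@P[:3,:3]
    return np.stack([c[:,0]/c[:,2]*f+cx,c[:,1]/c[:,2]*f+cy],-1)
def crop(tag,u0,v0,u1,v1,s,out):
    im=load(tag)[0]; cv2.imwrite(f'pics/{out}.png',cv2.resize(im[v0:v1,u0:u1],None,fx=s,fy=s,interpolation=cv2.INTER_CUBIC))
def pose():
    o=observe(); return np.array(o['tool_pos']),R.from_rotvec(o['ee_rot']).as_matrix(),o
E
python3 - <<'E'
from h import *
for n in ['side','top','wrist']:
    r=snap(n,n+'0'); print(n,r[3],r[2].round(3).tolist())
o=observe();print(o, tip_reach)
E
```

```text
pics
side (np.float64(519.4702674735612), 280.4123732538781, 203.17476511295533) [[0.811, -0.304, 0.5, -0.055], [-0.585, -0.457, 0.67, -0.817], [0.025, -0.836, -0.548, 0.713], [0.0, 0.0, 0.0, 1.0]]
top (np.float64(442.4093322173917), 281.6089920056646, 199.63537956073753) [[0.014, -0.991, 0.132, 0.392], [-1.0, -0.015, -0.008, -0.042], [0.01, -0.132, -0.991, 1.088], [0.0, 0.0, 0.0, 1.0]]
wrist (np.float64(309.31283990442455), 277.86841238515586, 207.7664487927622) [[0.411, 0.882, 0.229, 0.212], [0.912, -0.398, -0.104, 0.645], [-0.001, 0.251, -0.968, 0.383], [0.0, 0.0, 0.0, 1.0]]
{'t': 0.15, 'joint_positions': array([-1.29647146,  0.42658611,  0.07387837,  1.60644325, -0.03409283,
        1.1108199 , -0.06713328]), 'joint_vel': array([-7.12133623e-04, -1.15766947e-04,  3.75329026e-04, -2.03482957e-03,
        8.07719144e-04,  2.08998426e-03, -4.03669108e-06]), 'joint_efforts': array([ 3.52702998e-03, -9.36280632e+01,  3.66941527e+00, -4.54430509e+01,
       -4.86203504e-02,  1.79211865e-02,  1.61239127e-04]), 'tool_pos': array([0.27749868, 0.61497413, 0.22994602]), 'ee_rot': array([-6.60868768e-01, -3.07116045e+00,  1.55211193e-03]), 'force': array([ 0.29786844, -0.8052309 , -1.08947295]), 'torque': array([ 0.00115694, -0.01042865,  0.00389433]), 'opening': 0.09378730500274031} 0.025
```

View pics/top0.png

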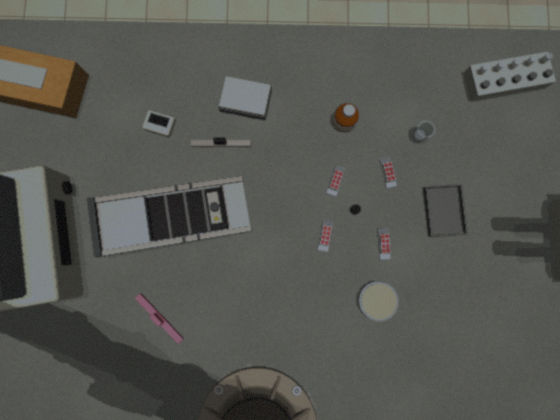

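View pics/side0.png

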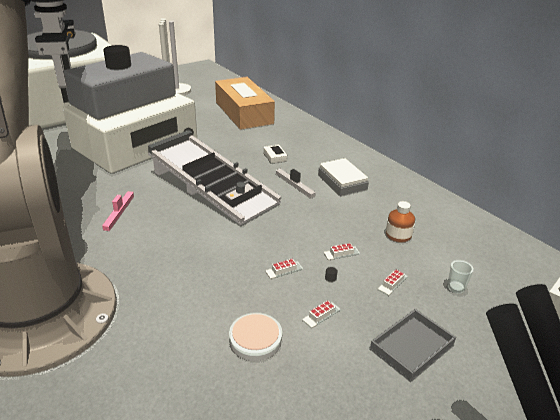

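View pics/wrist0.png

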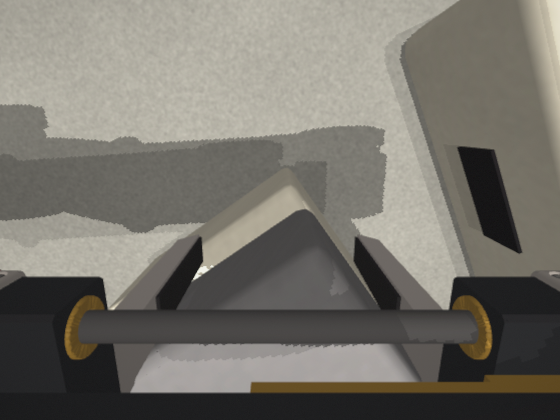

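```bash
python3 - <<'E'
from h import *
crop('top0',85,120,265,270,4,'c1'); crop('top0',300,140,470,270,4.5,'c2')
w=cloud('top0')
for n,(u,v) in dict(bench=(300,330),sA=(336,181),sB=(389,173),sC=(326,236),sD=(385,243),bar=(220,142),barR=(240,143),barL=(200,143),pink=(158,317),tray=(445,211),stopper=(355,209),knob=(214,207),deckfoot=(237,205),decktop=(125,222),dark67=(67,187)).items(): print(n,w[v,u].round(4))
# deck plane
m=np.concatenate([w[198:215,232:242].reshape(-1,3),w[205:240,110:140].reshape(-1,3)])
c=np.nanmean(m,0);U,S,V=np.linalg.svd(m[~np.isnan(m).any(1)]-c);n=V[2]*np.sign(V[2][2]);print(n,np.arccos(n[2]),S)
E
```

```text
bench [ 0.2232 -0.0992 -0.0008]
sA [ 0.5821 -0.1834  0.0206]
sB [ 0.6049 -0.3148  0.0171]
sC [ 0.4473 -0.1591  0.019 ]
sD [ 0.4326 -0.3021  0.0167]
bar [0.671  0.1014 0.0375]
barR [0.6756 0.0549 0.0135]
barL [0.675  0.155  0.0095]
pink [0.2529 0.2334 0.0276]
tray [ 0.5144 -0.4561  0.0017]
stopper [ 0.5137 -0.2293  0.0216]
knob [0.5098 0.1083 0.053 ]
deckfoot [0.5199 0.058  0.0144]
decktop [0.4717 0.3162 0.0485]
dark67 [0.5524 0.4574 0.0499]
[ 0.03110776 -0.135087    0.9903453 ] 0.1390703227775604 [3.25547589 0.78686573 0.06844543]
```

View pics/c1.png

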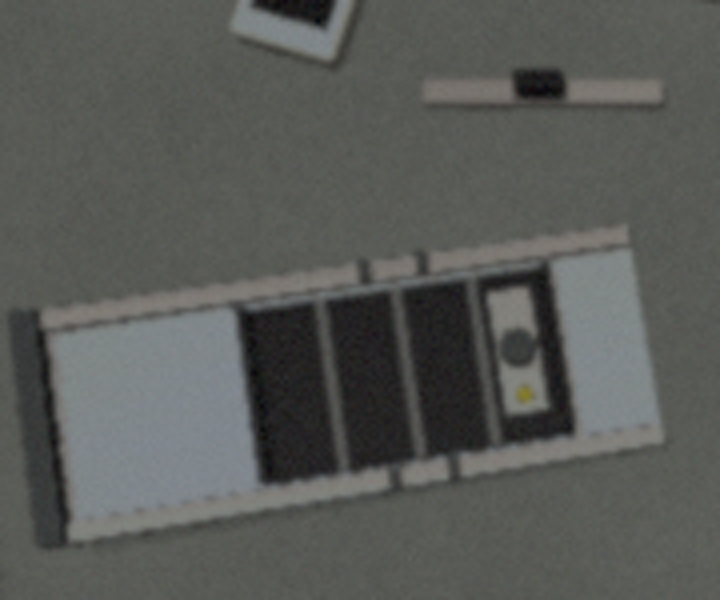

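View pics/c2.png

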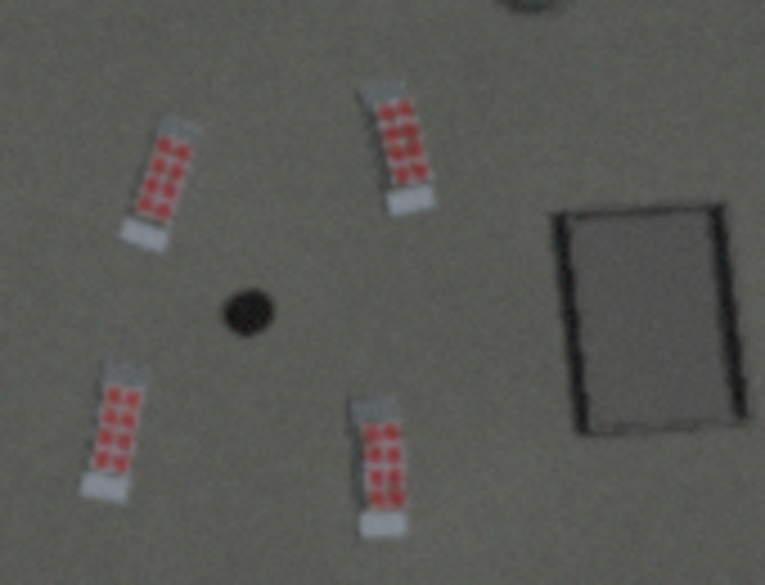

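```bash
cat >> h.py <<'E'
def rampT(x,y,yaw,z=0.013,s=0.14):
    T=np.eye(4);T[:3,:3]=(R.from_euler('z',yaw)*R.from_euler('y',-s)).as_matrix();T[:3,3]=[x,y,z];return T
def ap(T,p): return np.atleast_2d(p)@T[:3,:3].T+T[:3,3]
E
python3 - <<'E'
from h import *
from scipy.optimize import least_squares as ls
f=lambda a:np.array(a,float)/4-.375+np.array([85,120])
uv=f([(628,228),(663,442),(364,270),(421,262),(398,478),(455,466)])
pt=np.array([(0,-68,12),(0,68,12),(160,-62,24),(126,-62,24),(160,62,24),(126,62,24)])/1000
r=ls(lambda q:(proj('top0',ap(rampT(*q),pt))-uv).ravel(),[.52,.04,1.7]);print(r.x,r.fun.reshape(-1,2).round(1).tolist())
T=rampT(*r.x)
q=np.array([(345,-56,0),(345,56,0),(345,0,22),(0,0,0)])/1000
print((4*(proj('top0',ap(T,q))-[85,120]+.375)).round(), ap(T,q).round(3))
# check side
crop('side0',140,120,300,240,5,'c3'); print((5*(proj('side0',ap(T,np.vstack([pt,q])))-[140,120]+.4)).round().tolist())
E
```

```text
[0.52386301 0.03551004 1.76548024] [[0.3, -0.9], [1.1, 0.4], [-0.3, -0.0], [0.1, -0.2], [-0.8, 0.1], [-0.3, 0.6]]
[[ 46. 336.]
 [ 70. 526.]
 [ 48. 427.]
 [647. 336.]] [[0.513 0.382 0.061]
 [0.403 0.36  0.061]
 [0.458 0.368 0.083]
 [0.524 0.036 0.013]]
[[706.0, 385.0], [505.0, 497.0], [479.0, 218.0], [524.0, 249.0], [292.0, 304.0], [337.0, 338.0], [242.0, 102.0], [74.0, 168.0], [160.0, 100.0], [606.0, 458.0]]
```

View pics/c3.png

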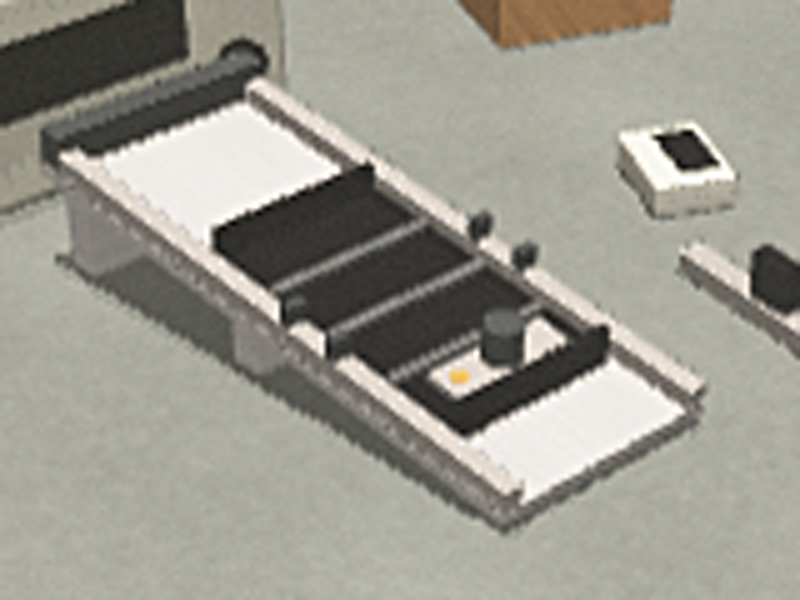

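```bash
cat >> h.py <<'E'
RP=(0.52386301,0.03551004,1.76548024)
def toolR(yaw,slope=None):
    """tool pointing down with tool y along (yaw) horizontal dir; if slope, tilted to the ramp"""
    y=np.array([np.cos(yaw),np.sin(yaw),0]);z=np.array([0,0,-1.]);x=np.cross(y,z);return np.stack([x,y,z],1)
def rampR(flip=1):
    T=rampT(*RP)[:3,:3]; z=-T[:,2]; y=flip*T[:,1]; return np.stack([np.cross(y,z),y,z],1)
def nearest(Rt,R0):
    "choose half turn about z closer to R0"
    Rf=Rt@np.diag([-1,-1,1.]); a=lambda M:np.linalg.norm(R.from_matrix(R0.T@M).as_rotvec())
    return min([Rt,Rf],key=a)
def plan(targets,step=4.0,astep=0.13,keep=False):
    p,M,o=pose(); print('at',p.round(4),'t',round(o['t'],2),'op',round(o['opening'],4),'F',np.round(o['force'],1)); rows=[]
    for tp,tR in targets:
        tp=np.array(tp,float); tR=M if tR is None else (tR if keep else nearest(tR,M))
        rv=R.from_matrix(M.T@tR).as_rotvec(); n=max(1,int(np.ceil(max(np.abs(M.T@(tp-p)).max()*100/step,np.abs(rv).max()/astep))))
        for i in range(n):
            k=n-i
            d=np.round(M.T@((tp-p)/k)*100/.05)*.05; a=np.round(R.from_matrix(M.T@tR).as_rotvec()/k,2 if k>1 else 3)
            p=p+M@d/100; M=M@R.from_rotvec(a).as_matrix(); rows.append((d.round(2).tolist(),a.tolist()))
        print('--',len(rows), 'end',p.round(4))
    for d,a in rows: print(d,a)
E
python3 - <<'E'
from h import *
w=cloud('top0'); h=w[...,2]
for y0 in np.arange(.3,.7,.05):
    m=(w[...,1]>y0)&(w[...,1]<y0+.05); s=h[m]; print(round(y0,2),np.nanmax(s).round(3), np.nanmax(w[...,0][m&(h>.1)],initial=-1).round(3))
ws=cloud('side0');hs=ws[...,2]
m=(ws[...,1]>.42)&(ws[...,0]>.25)&(hs>.05);print(np.nanpercentile(hs[m],[50,95,99.9]))
T=rampT(*RP);f=lambda a:np.array(a,float)/4-.375+np.array([85,120])
im,d,P,(F,cx,cy)=load('top0')
def ray(uv,T,z):
    c=np.array([(uv[0]-cx)/F,(uv[1]-cy)/F,1]);dr=P[:3,:3]@c;o=P[:3,3]
    n=T[:3,2];q=T[:3,3]+n*z;s=n@(q-o)/(n@dr);return T[:3,:3].T@(o+s*dr-T[:3,3])
for nm,uv,z in [('tail0',(548,265),0),('tail0',(575,432),0),('up22',(238,310),.022),('up22',(260,480),.022),('knobtop',(520,343),.033),('rib3',(483,365),.010),('rib2',(409,375),.01),('rib1',(334,385),.01)]:
    print(nm,(ray(f(uv),T,z)*1000).round(1))
g=lambda a:np.array(a,float)/4.5-.39+np.array([300,140])
B=np.eye(4)
for nm,c,e1,e2 in [('A',(164,178),(182,128),(145,236)),('B',(404,143),(383,94),(411,200)),('C',(118,428),(125,375),(105,488)),('D',(384,465),(374,410),(383,525))]:
    a=ray(g(e1),B,.004);b=ray(g(e2),B,.004);print(nm,ray(g(c),B,.018).round(4),'yaw',np.arctan2(*(b-a)[[1,0]]).round(3),np.linalg.norm(a-b).round(3))
for uv in [(560,212),(722,205),(745,420),(583,432)]: print('tray',ray(g(uv),B,.022).round(4))
print('bar',ray(f((423,92)),B,.014),ray(f((662,92)),B,.014), ray(f((540,78)),B,.042))
print(camera_model('wrist')['mount'])
E
```

```text
0.3 0.074 -1.0
0.35 0.087 -1.0
0.4 0.132 0.458
0.45 0.223 0.59
0.5 0.211 0.585
0.55 0.13 0.575
0.6 0.085 -1.0
0.65 0.024 -1.0
[0.1491396  0.29352811 0.42013577]
tail0 [ 52.  -52.8  -0. ]
tail0 [52.5 50.8 -0. ]
up22 [233.5 -49.9  22. ]
up22 [234.8  49.8  22. ]
knobtop [77.  -3.3 33. ]
rib3 [100.1   3.   10. ]
rib2 [143.7   1.9  10. ]
rib1 [187.2   0.7  10. ]
A [ 0.5872 -0.1838  0.018 ] yaw 2.815 0.064
B [ 0.6088 -0.3156  0.018 ] yaw -2.903 0.061
C [ 0.4505 -0.1588  0.018 ] yaw 2.967 0.062
D [ 0.4327 -0.3017  0.018 ] yaw -3.079 0.062
tray [ 0.5711 -0.399   0.022 ]
tray [ 0.5763 -0.4877  0.022 ]
tray [ 0.4594 -0.4954  0.022 ]
tray [ 0.4517 -0.4079  0.022 ]
bar [0.674403  0.1781027 0.014    ] [0.6768897  0.02964698 0.014     ] [0.6769251  0.10192083 0.042     ]
[[ 1.21558930e-04 -9.67944796e-01 -2.51163010e-01  7.24126823e-02]
 [ 9.99999905e-01  1.23181888e-05  4.36511697e-04  6.26307028e-04]
 [-4.19425352e-04 -2.51163039e-01  9.67944705e-01 -1.53648719e-01]
 [ 0.00000000e+00  0.00000000e+00  0.00000000e+00  1.00000000e+00]]
```

```bash
python3 - <<'E'
from h import *
T=rampT(*RP); g=ap(T,[.077,-.002,.005+.02])[0]; print(g)
M=rampR(); n=T[:3,2]
p,m0,o=pose()
plan([(p+[0,0,.12],None),([.40,.38,.34],None),(g+n*.15,M)])
E
```

```text
[0.51174971 0.10728052 0.04850022]
at [0.2775 0.615  0.2299] t 0.15 op 0.0938 F [ 0.3 -0.8 -1.1]
-- 3 end [0.2775 0.6151 0.3499]
-- 9 end [0.4001 0.3798 0.3401]
-- 17 end [0.5159 0.0869 0.1971]
[-0.0, -0.0, -4.0] [0.0, 0.0, 0.0]
[-0.0, -0.0, -4.0] [0.0, 0.0, 0.0]
[-0.0, -0.0, -4.0] [0.0, 0.0, 0.0]
[-3.45, -2.75, 0.15] [0.0, 0.0, 0.0]
[-3.5, -2.75, 0.15] [0.0, 0.0, 0.0]
[-3.45, -2.7, 0.2] [0.0, 0.0, 0.0]
[-3.5, -2.75, 0.15] [0.0, 0.0, 0.0]
[-3.45, -2.7, 0.2] [0.0, 0.0, 0.0]
[-3.5, -2.75, 0.15] [0.0, 0.0, 0.0]
[-2.8, -2.75, 1.8] [-0.01, 0.02, 0.12]
[-3.15, -2.4, 1.7] [-0.01, 0.02, 0.12]
[-3.45, -2.0, 1.6] [-0.01, 0.01, 0.12]
[-3.7, -1.6, 1.55] [-0.01, 0.02, 0.12]
[-3.9, -1.15, 1.5] [-0.01, 0.01, 0.12]
[-4.05, -0.7, 1.4] [-0.01, 0.02, 0.12]
[-4.1, -0.2, 1.35] [-0.01, 0.01, 0.12]
[-4.15, 0.25, 1.3] [0.0, 0.016, 0.111]
```

Candidates: gauge knob (214,207 top view; black stopper at 355,209 and the knob at 67,187 are look-alikes). Latch bar with black tab (220,142), versus the pink one (158,317). Slides at (336,181), (389,173), (326,236), (385,243). I take the gauge in the sled; crop c1 shows the plate and knob in the lowest bay.

Request:
move_arm(
  series=[
    {"xyz":[0,0,-4],"twist":[0,0,0],"hand":1},
    {"xyz":[0,0,-4],"twist":[0,0,0],"hand":1},
    {"xyz":[0,0,-4],"twist":[0,0,0],"hand":1},
    {"xyz":[-3.5,-2.75,0.15],"twist":[0,0,0],"hand":1},
    {"xyz":[-3.5,-2.75,0.15],"twist":[0,0,0],"hand":1},
    {"xyz":[-3.5,-2.75,0.15],"twist":[0,0,0],"hand":1},
    {"xyz":[-3.5,-2.75,0.15],"twist":[0,0,0],"hand":1},
    {"xyz":[-3.5,-2.75,0.15],"twist":[0,0,0],"hand":1},
    {"xyz":[-3.5,-2.75,0.15],"twist":[0,0,0],"hand":1},
  ],
)

```text
t: 1.27
tool_pos: [0.4016, 0.377, 0.3413]
ee_rot: [-0.661, -3.071, 0.0]
force: [-0.1, 1.4, 0.2]
opening: 0.094
```

Request:
move_arm(
  series=[
    {"xyz":[-2.8,-2.75,1.8],"twist":[-0.01,0.02,0.12],"hand":1},
    {"xyz":[-3.15,-2.4,1.7],"twist":[-0.01,0.02,0.12],"hand":1},
    {"xyz":[-3.45,-2.0,1.6],"twist":[-0.01,0.01,0.12],"hand":1},
    {"xyz":[-3.7,-1.6,1.55],"twist":[-0.01,0.02,0.12],"hand":0},
    {"xyz":[-3.9,-1.15,1.5],"twist":[-0.01,0.01,0.12],"hand":0},
    {"xyz":[-4.05,-0.7,1.4],"twist":[-0.01,0.02,0.12],"hand":0},
    {"xyz":[-4.1,-0.2,1.35],"twist":[-0.01,0.01,0.12],"hand":0},
    {"xyz":[-4.15,0.25,1.3],"twist":[0,0.016,0.11],"hand":0},
  ],
)

```text
t: 2.28
tool_pos: [0.5172, 0.0846, 0.1978]
ee_rot: [-1.927, -2.338, -0.137]
force: [0.9, -0.5, 0.5]
opening: 0.0486
```

```bash
python3 - <<'E'
from h import *
p,M,o=pose(); print(p,o['t'])
snap('wrist','w1');T=rampT(*RP)
pt=np.array([(0,-68,12),(0,68,12),(160,-62,24),(126,-62,24),(160,62,24),(126,62,24),(77,-2,33)])/1000
print(proj('w1',ap(T,pt)).round().tolist())
E
```

```text
[0.51716121 0.08456219 0.19777394] 2.275
[[336.0, 265.0], [214.0, 265.0], [339.0, 114.0], [337.0, 151.0], [208.0, 115.0], [210.0, 151.0], [276.0, 202.0]]
```

View pics/w1.png

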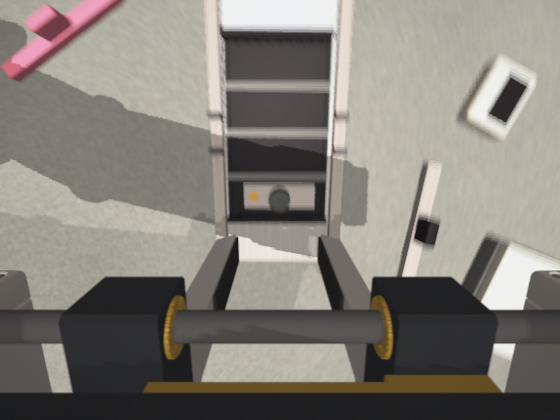

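```bash
python3 - <<'E'
from h import *
crop('w1',190,90,360,270,3.3,'c4')
E
```

```text
(no output)
```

View pics/c4.png

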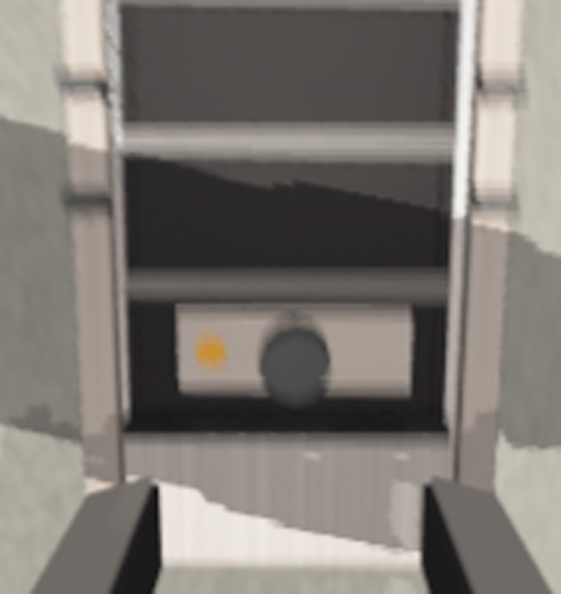

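```bash
cat >> h.py <<'E'
def wire(tag,out,T,segs,u0,v0,u1,v1,s):
    im=cv2.resize(load(tag)[0][v0:v1,u0:u1],None,fx=s,fy=s,interpolation=cv2.INTER_CUBIC)
    for a,b in segs:
        q=(proj(tag,ap(T,np.array([a,b])/1000))-[u0,v0]+.5)*s
        cv2.line(im,tuple(int(x) for x in q[0]),tuple(int(x) for x in q[1]),(0,255,0),1)
    cv2.imwrite(f'pics/{out}.png',im)
def rampsegs(tail=51.6,sy=0):
    S=[]
    for s in(-1,1):
        for y,z in((56,0),(56,12),(68,12)): S.append(((0,s*y,z),(345,s*y,z)))
        for x in(126,160): S.append(((x,s*56,24),(x,s*68,24)))
    S.append(((0,-56,0),(0,56,0)));S.append(((345,-68,22),(345,68,22)))
    m=tail+92
    for x,z in((m-44.5,10),(m,10),(m+44.5,10),(m-92,22),(m+92,22),(m-92,0)): S.append(((x,-52+sy,z),(x,52+sy,z)))
    return S
E
python3 - <<'E'
from h import *
T=rampT(*RP)
wire('w1','c5',T,rampsegs(),190,0,360,270,2.2)
wire('top0','c6',T,rampsegs(),85,120,265,270,4)
E
```

```text
(no output)
```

View pics/c5.png

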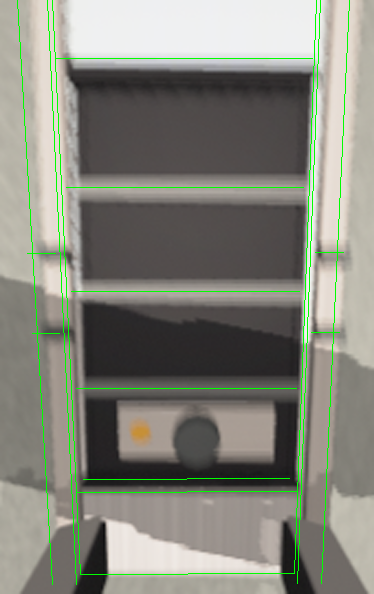

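View pics/c6.png

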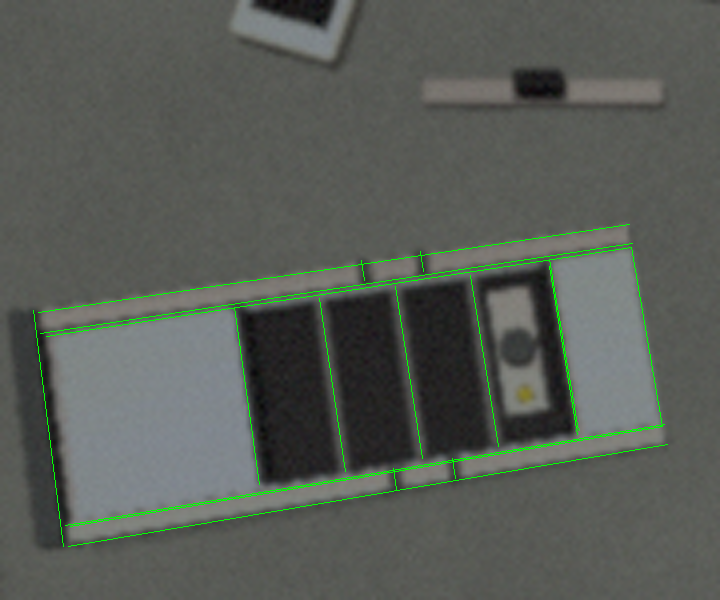

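```bash
sed -i 's/^RP=.*/RP=(0.52386301+.0015*np.sin(1.7655),0.03551004-.0015*np.cos(1.7655),1.76548024)/' h.py; python3 - <<'E'
from h import *
T=rampT(*RP); print(RP)
M=rampR()
plan([(ap(T,[.0775,-.003,.095])[0],M),(ap(T,[.0775,-.003,.039])[0],M)],step=3)
E
```

```text
(np.float64(0.5253346675670385), np.float64(0.03580025372362176), 1.76548024)
at [0.5178 0.0792 0.1959] t 2.33 op 0.0477 F [-2.3 -6.3 -3.2]
-- 3 end [0.5161 0.0988 0.1178]
-- 5 end [0.5146 0.1064 0.0624]
[0.3, 0.05, 2.65] [0.0, 0.0, -0.0]
[0.25, 0.05, 2.65] [0.0, 0.0, -0.01]
[0.3, 0.1, 2.7] [0.0, 0.0, -0.003]
[-0.0, -0.0, 2.8] [0.0, 0.0, -0.0]
[-0.0, -0.0, 2.8] [0.0, 0.0, -0.0]
```

Request:
move_arm(
  series=[
    {"xyz":[0.3,0.05,2.6],"twist":[0,0,0],"hand":0},
    {"xyz":[0.3,0.05,2.6],"twist":[0,0,0],"hand":0},
    {"xyz":[0,0,0],"twist":[0,0,0],"hand":0},
    {"xyz":[0,0,0],"twist":[0,0,0],"hand":0},
  ],
)

```text
t: 2.82
tool_pos: [0.5158, 0.0986, 0.1483]
ee_rot: [-1.924, -2.342, -0.137]
force: [0.9, 0.4, -0.2]
opening: 0.0469
```

```bash
python3 - <<'E'
from h import *
T=rampT(*RP)
M=rampR()
plan([(ap(T,[.0775,-.003,.039])[0],M)],step=3)
E
```

```text
at [0.5158 0.0986 0.1483] t 2.83 op 0.0469 F [ 0.9  0.4 -0.2]
-- 3 end [0.5144 0.1061 0.0626]
[-0.15, 0.0, 2.85] [0.0, -0.0, 0.0]
[-0.15, 0.0, 2.9] [0.0, -0.0, 0.0]
[-0.15, 0.0, 2.85] [0.001, -0.0, 0.001]
```

Request:
move_arm(
  series=[
    {"xyz":[-0.15,0,2.85],"twist":[0,0,0],"hand":0},
    {"xyz":[-0.15,0,2.85],"twist":[0,0,0],"hand":0},
    {"xyz":[0,0,0],"twist":[0,0,0],"hand":0},
    {"xyz":[0,0,0],"twist":[0,0,0],"hand":0},
  ],
)

```text
t: 3.32
tool_pos: [0.5153, 0.1036, 0.0922]
ee_rot: [-1.924, -2.342, -0.138]
force: [0.2, 0.7, 0.3]
opening: 0.0469
```

```bash
python3 - <<'E'
from h import *
T=rampT(*RP)
M=rampR()
snap('wrist','w2')
plan([(ap(T,[.0775,-.003,.039])[0],M)],step=3)
E
```

```text
at [0.5154 0.1037 0.0922] t 3.38 op 0.0472 F [ 0.1  1.1 -0.3]
-- 1 end [0.5144 0.1063 0.0623]
[-0.15, -0.05, 3.0] [0.002, -0.001, 0.001]
```

View pics/w2.png

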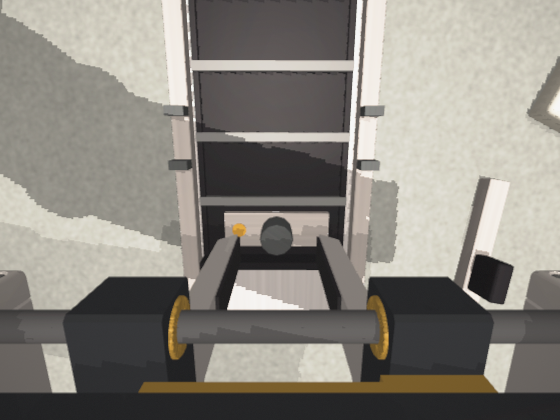

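```bash
cat >> h.py <<'E'
def rayp(tag,uv,T=np.eye(4),z=0):
    im,d,P,(F,cx,cy)=load(tag)
    c=np.array([(uv[0]-cx)/F,(uv[1]-cy)/F,1]);dr=P[:3,:3]@c;o=P[:3,3]
    n=T[:3,2];q=T[:3,3]+n*z;s=n@(q-o)/(n@dr);return T[:3,:3].T@(o+s*dr-T[:3,3])
E
python3 - <<'E'
from h import *
T=rampT(*RP)
wire('w2','c7',T,rampsegs(),150,0,400,280,2.1)
print((rayp('w2',(277,229),T,.033)*1000).round(1))
for uv in [(167,107),(188,107),(170,161),(190,161),(362,107),(383,107),(357,160),(378,160)]: print((rayp('w2',uv,T,.024)*1000).round(1))
E
```

```text
[88.6 -3.4 33. ]
[164.   63.8  24. ]
[164.  51.  24.]
[131.2  64.8  24. ]
[131.2  52.   24. ]
[164.1 -55.4  24. ]
[164.1 -68.3  24. ]
[131.9 -54.4  24. ]
[131.9 -67.8  24. ]
```

View pics/c7.png

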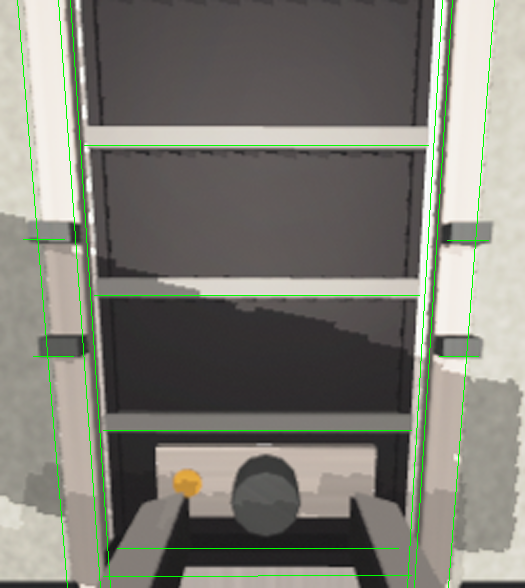

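```bash
python3 - <<'E'
from h import *
from scipy.optimize import least_squares as ls
T=rampT(*RP)
f=lambda a:np.array(a,float)/2.1-.26+np.array([150,0])
print((rayp('w2',f((266,502)),T,.033)*1000).round(1))
uvw=f([(468,233),(458,347),(51,232),(62,346)])
pw=np.array([(160,-62,24),(126,-62,24),(160,62,24),(126,62,24)])/1000
g=lambda a:np.array(a,float)/4-.375+np.array([85,120])
uvt=g([(628,228),(663,442),(364,270),(421,262),(398,478),(455,466)])
pt=np.array([(0,-68,12),(0,68,12),(160,-62,24),(126,-62,24),(160,62,24),(126,62,24)])/1000
s=lambda a:np.array(a,float)/5-.4+np.array([140,120])
uvs=s([(706,385),(515,490),(481,216),(525,248),(292,301),(330,335)])
for q in pw*0,: pass
for uv,p in zip(uvw,pw): print((rayp('w2',uv,T,.024)*1000).round(1),p*1000)
F=lambda q:np.concatenate([(proj('w2',ap(rampT(*q),pw))-uvw).ravel()*.6,(proj('top0',ap(rampT(*q),pt))-uvt).ravel()*2.4,(proj('side0',ap(rampT(*q),pt))-uvs).ravel()*2])
r=ls(F,RP);print(r.x,np.array(RP),r.fun.reshape(-1,2).round(1).tolist())
E
```

```text
[81.9 -3.  33. ]
[161.9 -62.   24. ] [160. -62.  24.]
[128.7 -61.6  24. ] [126. -62.  24.]
[162.1  59.7  24. ] [160.  62.  24.]
[129.   59.1  24. ] [126.  62.  24.]
[0.52482892 0.03661936 1.76511332] [0.52533467 0.03580025 1.76548024] [[-0.4, 1.1], [-0.0, 1.7], [-2.4, 1.2], [-2.8, 1.9], [-0.4, -3.2], [1.4, 0.0], [-1.7, -1.1], [-0.9, -1.5], [-3.1, -0.9], [-1.8, 0.3], [0.3, -0.6], [-3.9, 2.1], [-0.7, 0.2], [-0.3, -0.2], [0.2, 0.6], [3.1, 0.5]]
```

```bash
sed -i 's/^RP=.*/RP=(0.5249,0.0366,1.7651)/' h.py; python3 - <<'E'
from h import *
T=rampT(*RP)
M=rampR()
plan([(ap(T,[.0795,-.003,.0385])[0],M)],step=3)
E
```

```text
at [0.5154 0.1037 0.0922] t 3.38 op 0.0472 F [ 0.1  1.1 -0.3]
-- 2 end [0.5138 0.1092 0.0622]
[0.05, -0.05, 1.55] [0.0, -0.0, 0.0]
[0.1, -0.0, 1.5] [0.002, -0.001, 0.001]
```

Request:
move_arm(
  series=[
    {"xyz":[0.1,0,1.5],"twist":[0,0,0],"hand":0},
    {"xyz":[0.1,0,1.5],"twist":[0,0,0],"hand":0},
    {"xyz":[0,0,0],"twist":[0,0,0],"hand":0},
    {"xyz":[0,0,0],"twist":[0,0,0],"hand":-1},
    {"xyz":[0,0,0],"twist":[0,0,0],"hand":-1},
    {"xyz":[0,0,0],"twist":[0,0,0],"hand":-1},
    {"xyz":[0,0,0],"twist":[0,0,0],"hand":-1},
    {"xyz":[0,0,0],"twist":[0,0,0],"hand":-1},
  ],
  force=15,
)

```text
t: 4.38
tool_pos: [0.5132, 0.1099, 0.0613]
ee_rot: [-1.923, -2.342, -0.136]
force: [-0.1, -0.2, -1.1]
opening: 0.0218
```

```bash
python3 - <<'E'
from h import *
T=rampT(*RP);p,M0,o=pose();n=T[:3,2]
# tray
B=np.array([0.5145,-0.447,0]) 
pts=np.array([[.5711,-.399],[.5763,-.4877],[.4594,-.4954],[.4517,-.4079]]);c=pts.mean(0);d=(pts[0]+pts[1]-pts[2]-pts[3]);print(c,np.arctan2(d[1],d[0]), np.linalg.norm(d)/2)
yaw=np.arctan2(d[1],d[0])
M=toolR(yaw)
plan([(p+n*.10,None),(np.array([.515,-.30,.17]),M),(np.array([c[0],c[1],.10]),M)],step=5)
E
```

```text
[ 0.514625 -0.4475  ] 0.0701344624358901 0.11844117738354352
at [0.5132 0.1099 0.0613] t 4.38 op 0.0218 F [-0.1 -0.2 -1.1]
-- 2 end [0.5159 0.0961 0.1603]
-- 10 end [ 0.515  -0.3001  0.1702]
-- 13 end [ 0.5148 -0.4475  0.1002]
[0.0, 0.0, -5.0] [0.0, 0.0, 0.0]
[0.0, 0.0, -5.0] [0.0, 0.0, 0.0]
[-4.8, -0.95, -0.8] [-0.0, -0.02, 0.02]
[-4.8, -0.9, -0.7] [-0.0, -0.02, 0.02]
[-4.85, -0.8, -0.6] [-0.0, -0.02, 0.01]
[-4.85, -0.75, -0.5] [-0.0, -0.02, 0.02]
[-4.9, -0.6, -0.4] [-0.0, -0.02, 0.01]
[-4.9, -0.6, -0.35] [-0.0, -0.01, 0.02]
[-4.95, -0.5, -0.25] [-0.0, -0.02, 0.01]
[-4.95, -0.4, -0.2] [-0.008, -0.01, 0.016]
[-4.9, -0.35, 2.35] [-0.0, -0.0, -0.0]
[-4.9, -0.35, 2.35] [-0.0, -0.0, -0.0]
[-4.9, -0.35, 2.3] [-0.0, -0.0, -0.0]
```

Request:
move_arm(
  series=[
    {"xyz":[0,0,-5],"twist":[0,0,0],"hand":-1},
    {"xyz":[0,0,-5],"twist":[0,0,0],"hand":-1},
    {"xyz":[-4.8,-0.95,-0.8],"twist":[0,-0.02,0.02],"hand":-1},
    {"xyz":[-4.8,-0.9,-0.7],"twist":[0,-0.02,0.02],"hand":-1},
    {"xyz":[-4.85,-0.8,-0.6],"twist":[0,-0.02,0.01],"hand":-1},
    {"xyz":[-4.85,-0.75,-0.5],"twist":[0,-0.02,0.02],"hand":-1},
    {"xyz":[-4.9,-0.6,-0.4],"twist":[0,-0.02,0.01],"hand":-1},
    {"xyz":[-4.9,-0.6,-0.35],"twist":[0,-0.01,0.02],"hand":-1},
    {"xyz":[-4.95,-0.5,-0.25],"twist":[0,-0.02,0.01],"hand":-1},
    {"xyz":[-4.95,-0.4,-0.2],"twist":[-0.008,-0.01,0.016],"hand":-1},
    {"xyz":[-4.9,-0.35,2.3],"twist":[0,0,0],"hand":-1},
    {"xyz":[-4.9,-0.35,2.3],"twist":[0,0,0],"hand":-1},
  ],
)

```text
t: 5.88
tool_pos: [0.5152, -0.3996, 0.1237]
ee_rot: [2.141, 2.298, 0.001]
force: [1.0, 1.0, 0.3]
opening: 0.0216
```

Request:
move_arm(
  series=[
    {"xyz":[-4.9,-0.35,2.3],"twist":[0,0,0],"hand":-1},
    {"xyz":[0,0,0],"twist":[0,0,0],"hand":-1},
    {"xyz":[0,0,0],"twist":[0,0,0],"hand":-1},
    {"xyz":[0,0,0],"twist":[0,0,0],"hand":-1},
  ],
)

```text
t: 6.38
tool_pos: [0.5157, -0.4463, 0.1017]
ee_rot: [2.14, 2.299, 0.001]
force: [-0.2, -0.6, -1.5]
opening: 0.0215
```

```bash
python3 - <<'E'
from h import *
p,M,o=pose();print(p,o['t'],o['opening'])
snap('wrist','w3')
snap('top','top1')
crop('top1',300,140,480,270,4.4,'c8')
M=toolR(.07)
plan([(np.array([.5146,-.4475,.04]),M)],step=3)
E
```

```text
[ 0.51570165 -0.44628906  0.10172147] 6.375 0.021513347000299256
at [ 0.5157 -0.4464  0.1018] t 6.47 op 0.0218 F [ 1.2 -0.4 -0.7]
-- 3 end [ 0.5144 -0.4475  0.0398]
[-0.05, -0.05, 2.05] [0.0, 0.0, 0.0]
[-0.0, -0.05, 2.05] [0.0, 0.0, 0.0]
[-0.05, -0.05, 2.1] [0.001, 0.0, 0.002]
```

View pics/w3.png

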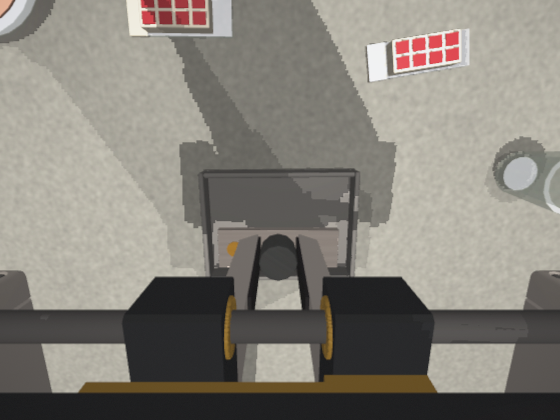

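View pics/c8.png

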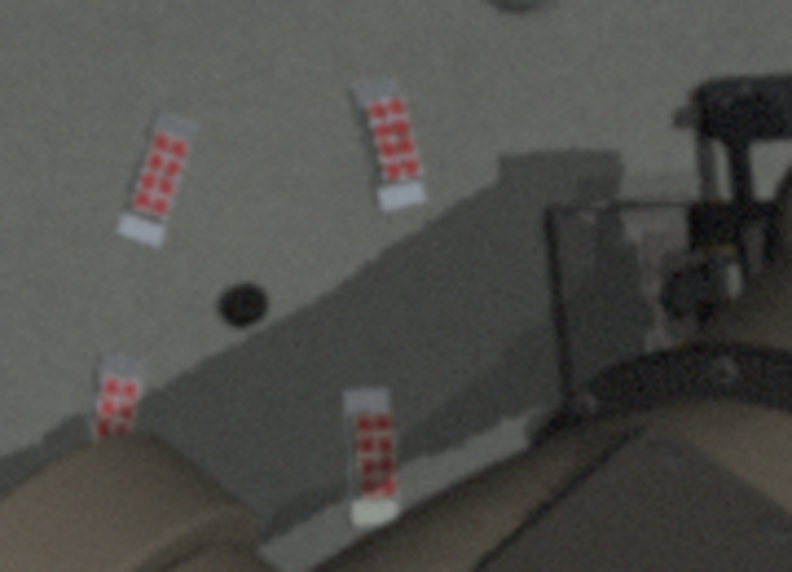

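Request:
move_arm(
  series=[
    {"xyz":[0,-0.1,2],"twist":[0,0,0],"hand":-1},
    {"xyz":[0,-0.05,2],"twist":[0,0,0],"hand":-1},
    {"xyz":[0,0,1.7],"twist":[0,0,0],"hand":-1},
    {"xyz":[0,0,0.4],"twist":[0,0,0],"hand":-1},
    {"xyz":[0,0,0.1],"twist":[0,0,0],"hand":-1},
    {"xyz":[0,0,0],"twist":[0,0,0],"hand":-1},
  ],
)

```text
t: 7.22
tool_pos: [0.5136, -0.4479, 0.0396]
ee_rot: [2.142, 2.297, 0.0]
force: [-0.6, 0.3, -1.9]
opening: 0.0219
```

Slightly lower, release, retreat.

Request:
move_arm(
  series=[
    {"xyz":[0,0,0.1],"twist":[0,0,0],"hand":-1},
    {"xyz":[0,0,0],"twist":[0,0,0],"hand":-0.2},
    {"xyz":[0,0,0],"twist":[0,0,0],"hand":-0.1},
    {"xyz":[0,0,0],"twist":[0,0,0],"hand":-0.1},
    {"xyz":[0,0,-3],"twist":[0,0,0],"hand":-0.1},
    {"xyz":[0,0,-4],"twist":[0,0,0],"hand":0.6},
    {"xyz":[0,0,-4],"twist":[0,0,0],"hand":0.6},
    {"xyz":[0,0,0],"twist":[0,0,0],"hand":0.6},
    {"xyz":[0,0,0],"twist":[0,0,0],"hand":0.6},
  ],
)

```text
t: 8.35
tool_pos: [0.5133, -0.4472, 0.1477]
ee_rot: [-2.142, -2.298, -0.0]
force: [0.3, 0.6, -0.3]
opening: 0.0747
```

```bash
python3 - <<'E'
from h import *
p,M,o=pose();print(p,o['t'],o['opening'])
snap('wrist','w4')
E
```

```text
[ 0.51329104 -0.44720658  0.14769635] 8.35 0.07473648063507472
```

View pics/w4.png

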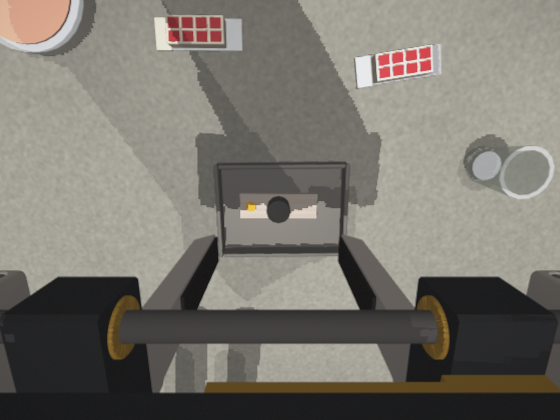

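```bash
python3 - <<'E'
from h import *
print(rayp('w4',(278,208),np.eye(4),.033), rayp('w4',(278,205),np.eye(4),.033))
crop('w4',200,150,360,260,5,'c9')
# slide D yaw -3.079 ; tool y along it
M=toolR(-3.079)
plan([(np.array([.4327,-.3017,.145]),M)],step=4)
E
```

```text
[ 0.51381446 -0.44370176  0.033     ] [ 0.51361969 -0.44093778  0.033     ]
at [ 0.513  -0.4471  0.1472] t 8.4 op 0.0752 F [-0.1 -0.1 -0.2]
-- 4 end [ 0.4327 -0.3018  0.1449]
[3.75, -1.75, 0.05] [-0.0, -0.0, 0.0]
[3.75, -1.75, 0.05] [-0.0, -0.0, 0.0]
[3.8, -1.75, 0.05] [-0.0, -0.0, 0.0]
[3.75, -1.75, 0.1] [-0.001, -0.001, 0.007]
```

View pics/c9.png

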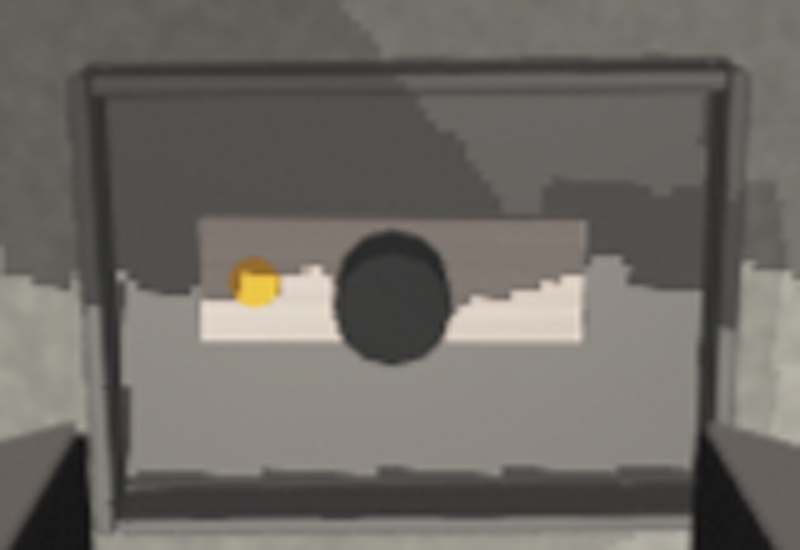

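Request:
move_arm(
  series=[
    {"xyz":[3.75,-1.75,0.05],"twist":[0,0,0],"hand":0.8},
    {"xyz":[3.75,-1.75,0.05],"twist":[0,0,0],"hand":0.8},
    {"xyz":[3.8,-1.75,0.05],"twist":[0,0,0],"hand":0.8},
    {"xyz":[3.75,-1.75,0.1],"twist":[0,0,0.005],"hand":0.8},
    {"xyz":[0,0,0],"twist":[0,0,0],"hand":0.8},
    {"xyz":[0,0,0],"twist":[0,0,0],"hand":0.8},
    {"xyz":[0,0,0],"twist":[0,0,0],"hand":0.8},
  ],
)

```text
t: 9.28
tool_pos: [0.4332, -0.3031, 0.1454]
ee_rot: [2.149, 2.292, -0.001]
force: [0.0, 0.2, 0.4]
opening: 0.0843
```

```bash
python3 - <<'E'
from h import *
p,M,o=pose();print(p,o['t'],o['opening'])
snap('wrist','w5')
crop('w5',180,120,380,270,4,'c10')
E
```

```text
[ 0.43318642 -0.30314347  0.14543384] 9.275 0.08425558492430929
```

View pics/c10.png

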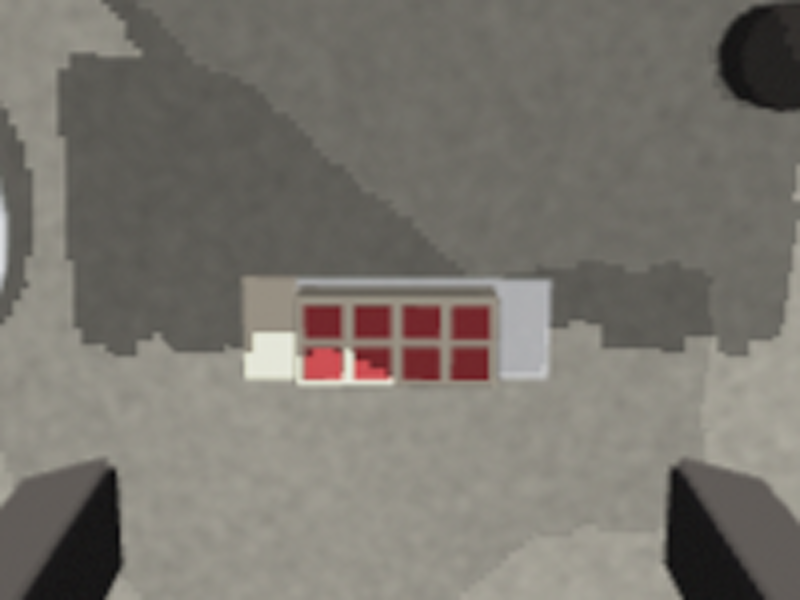

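```bash
cat >> h.py <<'E'
def slide(tag,c4,off,s):
    """c4: top-face corners in crop px: TL,TR,BR,BL"""
    f=lambda a:np.array(a,float)/s-.5+.5/s+np.array(off)
    q=np.array([rayp(tag,f(a),np.eye(4),.018) for a in c4]); c=q.mean(0); d=q[1]+q[2]-q[0]-q[3]
    e=q[2]+q[3]-q[0]-q[1]
    print('slide c',c.round(4),'len',np.linalg.norm(d)/2,'wid',np.linalg.norm(e)/2,'yaw',np.arctan2(d[1],d[0])); return c,np.arctan2(d[1],d[0])
E
python3 - <<'E'
from h import *
c,y=slide('w5',[(297,297),(498,297),(498,382),(297,384)],(180,120),4)
plan([(np.array([c[0],c[1],.06]),toolR(y)),(np.array([c[0],c[1],.031]),toolR(y))],step=4)
E
```

```text
slide c [ 0.4346 -0.2998  0.018 ] len 0.04704873733271818 wid 0.02074190300035267 yaw 0.06961121005382909
at [ 0.4331 -0.3032  0.1455] t 9.32 op 0.0845 F [-1.  -0.5  0.2]
-- 3 end [ 0.4349 -0.2996  0.06  ]
-- 4 end [ 0.4348 -0.2996  0.031 ]
[0.1, 0.05, 2.85] [-0.0, 0.0, -0.0]
[0.1, 0.05, 2.85] [-0.0, 0.0, -0.0]
[0.15, 0.1, 2.85] [-0.0, 0.001, -0.005]
[-0.0, -0.0, 2.9] [-0.0, -0.0, -0.0]
```

Request:
move_arm(
  series=[
    {"xyz":[0.1,0.05,2.85],"twist":[0,0,0],"hand":0.6},
    {"xyz":[0.1,0.05,2.85],"twist":[0,0,0],"hand":0.6},
    {"xyz":[0.05,0.05,2.85],"twist":[0,0,-0.005],"hand":0.6},
    {"xyz":[0,0,2.4],"twist":[0,0,0],"hand":0.6},
    {"xyz":[0,0,0.3],"twist":[0,0,0],"hand":0.6},
    {"xyz":[0,0,0],"twist":[0,0,0],"hand":0.6},
  ],
)

```text
t: 10.07
tool_pos: [0.4344, -0.3004, 0.0335]
ee_rot: [2.143, 2.297, -0.0]
force: [0.3, 0.2, -0.1]
opening: 0.0751
```

Request:
move_arm(
  series=[
    {"xyz":[0,0,0.25],"twist":[0,0,0],"hand":0.3},
    {"xyz":[0,0,0],"twist":[0,0,0],"hand":-0.3},
    {"xyz":[0,0,0],"twist":[0,0,0],"hand":-0.3},
    {"xyz":[0,0,0],"twist":[0,0,0],"hand":-0.3},
    {"xyz":[0,0,0],"twist":[0,0,0],"hand":-0.3},
  ],
  force=12,
)

```text
t: 10.7
tool_pos: [0.4346, -0.2998, 0.031]
ee_rot: [2.142, 2.297, 0.001]
force: [-0.7, 1.7, 6.3]
opening: 0.0479
```

```bash
cat >> h.py <<'E'
def place_plan(bayx,tail=.0516,y=0,zg=None,hi=.12,lo=.055):
    T=rampT(*RP); p,M,o=pose(); m=tail+.092+bayx
    zg=p[2] if zg is None else zg; print('zgrip',zg)
    a=ap(T,[m,y,.005+zg+hi])[0]; b=ap(T,[m,y,.005+zg+.004])[0]
    plan([(np.array([p[0],p[1],.16]),None),(a,rampR()),(b,rampR())],step=5.5)
E
python3 - <<'E'
from h import *
place_plan(.06675)
E
```

```text
zgrip 0.03100911919251938
at [ 0.4346 -0.2998  0.031 ] t 10.7 op 0.0479 F [-0.7  1.7  6.3]
-- 3 end [ 0.4345 -0.2998  0.16  ]
-- 13 end [0.4887 0.2198 0.1967]
-- 16 end [0.4856 0.2356 0.0819]
[-0.0, 0.0, -4.3] [0.0, 0.0, 0.0]
[-0.0, 0.0, -4.3] [0.0, 0.0, 0.0]
[-0.0, 0.0, -4.3] [0.0, 0.0, 0.0]
[5.15, 0.9, -0.35] [0.0, 0.01, -0.01]
[5.15, 0.95, -0.3] [0.0, 0.01, -0.01]
[5.15, 1.0, -0.25] [0.0, 0.01, -0.01]
[5.1, 1.05, -0.2] [0.0, 0.02, -0.01]
[5.1, 1.1, -0.1] [0.0, 0.02, -0.01]
[5.1, 1.15, -0.0] [0.0, 0.01, -0.01]
[5.1, 1.25, 0.0] [0.0, 0.02, -0.02]
[5.05, 1.3, 0.15] [0.0, 0.01, -0.01]
[5.05, 1.4, 0.15] [0.0, 0.02, -0.02]
[5.05, 1.45, 0.3] [0.01, 0.01, -0.013]
[-0.0, 0.0, 3.85] [-0.0, 0.0, -0.0]
[-0.0, 0.0, 3.85] [-0.0, 0.0, -0.0]
[-0.0, 0.0, 3.9] [-0.0, 0.0, -0.001]
```

Request:
move_arm(
  series=[
    {"xyz":[0,0,-4.3],"twist":[0,0,0],"hand":-0.3},
    {"xyz":[0,0,-4.3],"twist":[0,0,0],"hand":-0.3},
    {"xyz":[0,0,-4.3],"twist":[0,0,0],"hand":-0.3},
    {"xyz":[5.15,0.9,-0.35],"twist":[0,0.01,-0.01],"hand":-0.3},
    {"xyz":[5.15,0.95,-0.3],"twist":[0,0.01,-0.01],"hand":-0.3},
    {"xyz":[5.15,1.0,-0.25],"twist":[0,0.01,-0.01],"hand":-0.3},
    {"xyz":[5.1,1.05,-0.2],"twist":[0,0.02,-0.01],"hand":-0.3},
    {"xyz":[5.1,1.1,-0.1],"twist":[0,0.02,-0.01],"hand":-0.3},
    {"xyz":[5.1,1.15,0],"twist":[0,0.01,-0.01],"hand":-0.3},
    {"xyz":[5.1,1.25,0],"twist":[0,0.02,-0.02],"hand":-0.3},
    {"xyz":[5.05,1.3,0.15],"twist":[0,0.01,-0.01],"hand":-0.3},
    {"xyz":[5.05,1.4,0.15],"twist":[0,0.02,-0.02],"hand":-0.3},
  ],
)

```text
t: 12.2
tool_pos: [0.4832, 0.1694, 0.193]
ee_rot: [-1.949, -2.337, -0.136]
force: [2.0, -0.3, 0.3]
opening: 0.0482
```

Request:
move_arm(
  series=[
    {"xyz":[5.05,1.45,0.3],"twist":[0.01,0.01,-0.015],"hand":-0.3},
    {"xyz":[0,0,3],"twist":[0,0,0],"hand":-0.3},
    {"xyz":[0,0,3],"twist":[0,0,0],"hand":-0.3},
    {"xyz":[0,0,0],"twist":[0,0,0],"hand":-0.3},
    {"xyz":[0,0,0],"twist":[0,0,0],"hand":-0.3},
    {"xyz":[0,0,0],"twist":[0,0,0],"hand":-0.3},
  ],
)

```text
t: 12.95
tool_pos: [0.4876, 0.228, 0.1382]
ee_rot: [-1.924, -2.342, -0.137]
force: [0.1, -0.2, -0.1]
opening: 0.0478
```

```bash
cat >> h.py <<'E'
def down_plan(bayx,tail=.0516,y=0,zg=.031,up=.004):
    T=rampT(*RP); m=tail+.092+bayx
    p,M,o=pose(); q=T[:3,:3].T@(p-T[:3,3]); print('in ramp mm',(q*1000).round(1),'want',round(m*1000,1),y)
    plan([(ap(T,[m,y,.005+zg+up])[0],rampR())],step=3)
E
python3 - <<'E'
from h import *
snap('wrist','w6')
down_plan(.06675)
E
```

```text
in ramp mm [210.6  -0.3  96.6] want 210.4 0
at [0.4876 0.228  0.1381] t 13.0 op 0.0478 F [-0.1 -0.2 -0.7]
-- 2 end [0.4857 0.2352 0.0821]
[-0.0, -0.0, 2.85] [0.0, -0.0, 0.0]
[-0.05, -0.05, 2.8] [0.001, -0.0, 0.001]
```

View pics/w6.png

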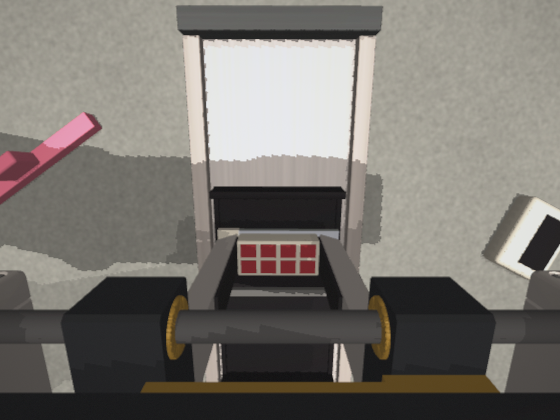

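Request:
move_arm(
  series=[
    {"xyz":[0,0,2.8],"twist":[0,0,0],"hand":-0.3},
    {"xyz":[0,0,2.6],"twist":[0,0,0],"hand":-0.3},
    {"xyz":[0,0,0.2],"twist":[0,0,0],"hand":-0.3},
    {"xyz":[0,0,0],"twist":[0,0,0],"hand":-0.3},
    {"xyz":[0,0,0.15],"twist":[0,0,0],"hand":-0.3},
    {"xyz":[0,0,0.1],"twist":[0,0,0],"hand":-0.3},
    {"xyz":[0,0,0],"twist":[0,0,0],"hand":-0.3},
  ],
)

```text
t: 13.88
tool_pos: [0.4855, 0.2361, 0.0793]
ee_rot: [-1.923, -2.342, -0.135]
force: [-0.1, 0.2, 0.3]
opening: 0.0481
```

```bash
python3 - <<'E'
from h import *
down_plan(.06675,up=0)
E
```

```text
in ramp mm [2.106e+02 2.000e-01 3.730e+01] want 210.4 0
at [0.4855 0.2361 0.0793] t 13.88 op 0.0481 F [-0.1  0.2  0.3]
-- 1 end [0.4854 0.2363 0.0778]
[-0.0, 0.0, 0.15] [-0.0, 0.0, 0.001]
```

Request:
move_arm(
  series=[
    {"xyz":[0,0,0.1],"twist":[0,0,0],"hand":-0.3},
    {"xyz":[0,0,0],"twist":[0,0,0],"hand":-0.3},
    {"xyz":[0,0,0],"twist":[0,0,0],"hand":0.3},
    {"xyz":[0,0,0],"twist":[0,0,0],"hand":0.3},
    {"xyz":[0,0,0],"twist":[0,0,0],"hand":0.3},
    {"xyz":[0,0,-3],"twist":[0,0,0],"hand":0.3},
    {"xyz":[0,0,-4],"twist":[0,0,0],"hand":0.5},
    {"xyz":[0,0,-4],"twist":[0,0,0],"hand":0.8},
    {"xyz":[0,0,0],"twist":[0,0,0],"hand":0.8},
    {"xyz":[0,0,0],"twist":[0,0,0],"hand":0.8},
  ],
)

```text
t: 15.12
tool_pos: [0.488, 0.2212, 0.1866]
ee_rot: [-1.923, -2.342, -0.134]
force: [0.2, -0.3, -0.2]
opening: 0.0847
```

```bash
python3 - <<'E'
from h import *
snap('wrist','w7'); print(pose()[2]['force'])
plan([(np.array([.4505,-.1588,.145]),toolR(2.967))],step=5.5)
E
```

```text
[ 0.25927275 -0.28467722  0.77156695]
at [0.4878 0.2211 0.1861] t 15.18 op 0.0846 F [ 0.3 -0.3  0.8]
-- 7 end [ 0.4506 -0.1586  0.1448]
[-5.25, -1.6, -0.15] [-0.0, -0.02, 0.05]
[-5.3, -1.3, -0.05] [-0.0, -0.02, 0.05]
[-5.4, -1.05, 0.1] [-0.01, -0.02, 0.05]
[-5.45, -0.8, 0.15] [-0.0, -0.02, 0.06]
[-5.45, -0.45, 0.3] [-0.01, -0.02, 0.05]
[-5.45, -0.15, 0.4] [-0.0, -0.02, 0.06]
[-5.45, 0.15, 0.5] [-0.006, -0.017, 0.05]
```

View pics/w7.png

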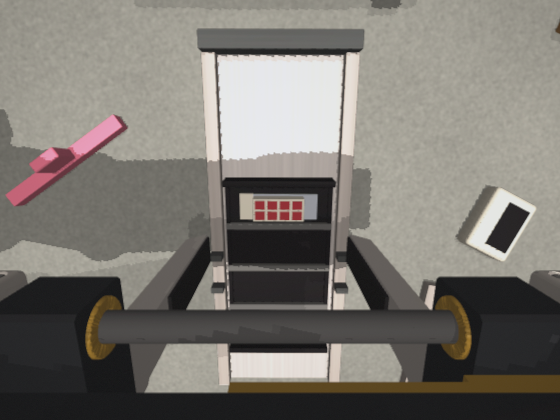

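Request:
move_arm(
  series=[
    {"xyz":[-5.25,-1.6,-0.15],"twist":[0,-0.02,0.05],"hand":0.8},
    {"xyz":[-5.3,-1.3,-0.05],"twist":[0,-0.02,0.05],"hand":0.8},
    {"xyz":[-5.4,-1.05,0.1],"twist":[-0.01,-0.02,0.05],"hand":0.8},
    {"xyz":[-5.45,-0.8,0.15],"twist":[0,-0.02,0.06],"hand":0.8},
    {"xyz":[-5.45,-0.45,0.3],"twist":[-0.01,-0.02,0.05],"hand":0.8},
    {"xyz":[-5.45,-0.15,0.4],"twist":[0,-0.02,0.06],"hand":0.8},
    {"xyz":[-5.45,0.15,0.5],"twist":[-0.006,-0.017,0.05],"hand":0.8},
    {"xyz":[0,0,0],"twist":[0,0,0],"hand":0.8},
    {"xyz":[0,0,0],"twist":[0,0,0],"hand":0.8},
    {"xyz":[0,0,0],"twist":[0,0,0],"hand":0.8},
  ],
)

```text
t: 16.42
tool_pos: [0.4512, -0.1575, 0.1451]
ee_rot: [-2.404, -2.022, -0.0]
force: [-0.7, -0.4, 0.4]
opening: 0.0845
```

```bash
python3 - <<'E'
from h import *
print(pose()[0])
snap('wrist','w8')
crop('w8',180,120,380,270,4,'c11')
E
```

```text
[ 0.45115439 -0.15746606  0.14509758]
```

View pics/c11.png

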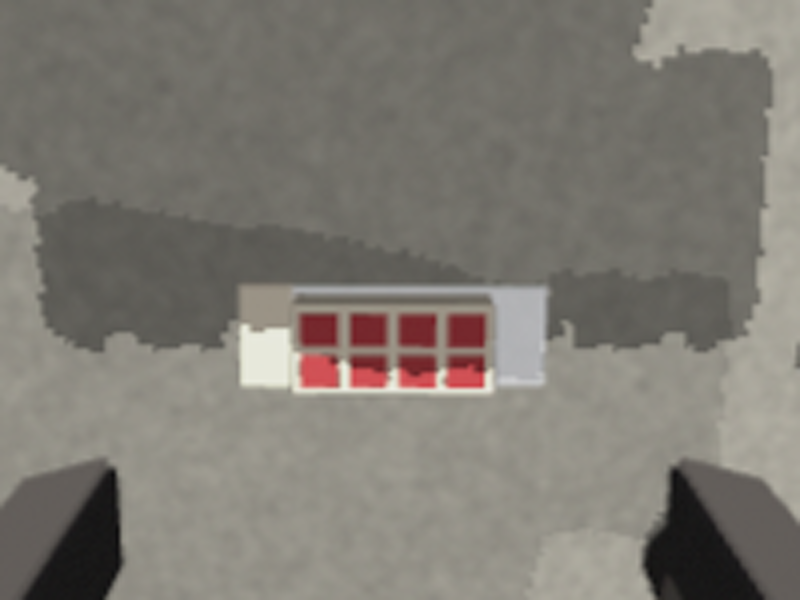

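```bash
python3 - <<'E'
from h import *
c,y=slide('w8',[(293,305),(494,304),(494,392),(293,392)],(180,120),4)
plan([(np.array([c[0],c[1]-.001,.06]),toolR(y)),(np.array([c[0],c[1]-.001,.031]),toolR(y))],step=4)
E
```

```text
slide c [ 0.4521 -0.156   0.018 ] len 0.04707197597021545 wid 0.02114463402628991 yaw -0.17005202483675333
at [ 0.4513 -0.1575  0.1452] t 16.48 op 0.0847 F [ 0.7 -0.5 -0.6]
-- 3 end [ 0.4519 -0.1571  0.0602]
-- 4 end [ 0.4519 -0.1571  0.0312]
[0.0, 0.0, 2.85] [0.0, -0.0, -0.0]
[0.05, 0.05, 2.85] [0.0, -0.0, -0.0]
[0.0, 0.0, 2.8] [0.0, -0.0, -0.003]
[0.0, 0.0, 2.9] [0.0, -0.0, 0.0]
```

Request:
move_arm(
  series=[
    {"xyz":[0,0,2.85],"twist":[0,0,0],"hand":0.6},
    {"xyz":[0.05,0.05,2.85],"twist":[0,0,0],"hand":0.6},
    {"xyz":[0,0,2.8],"twist":[0,0,0],"hand":0.5},
    {"xyz":[0,0,2.4],"twist":[0,0,0],"hand":0.5},
    {"xyz":[0,0,0.4],"twist":[0,0,0],"hand":0.5},
    {"xyz":[0,0,0.05],"twist":[0,0,0],"hand":0.4},
    {"xyz":[0,0,0],"twist":[0,0,0],"hand":0.2},
    {"xyz":[0,0,0],"twist":[0,0,0],"hand":-0.3},
    {"xyz":[0,0,0],"twist":[0,0,0],"hand":-0.3},
    {"xyz":[0,0,0],"twist":[0,0,0],"hand":-0.3},
    {"xyz":[0,0,0],"twist":[0,0,0],"hand":-0.3},
  ],
)

```text
t: 17.85
tool_pos: [0.4522, -0.1581, 0.0325]
ee_rot: [2.406, 2.019, 0.002]
force: [-1.1, 2.2, 9.0]
opening: 0.0478
```

```bash
python3 - <<'E'
from h import *
place_plan(.02225,hi=.07)
E
```

```text
zgrip 0.032507654834154374
at [ 0.4522 -0.1581  0.0325] t 17.85 op 0.0478 F [-1.1  2.2  9. ]
-- 3 end [ 0.452  -0.1581  0.16  ]
-- 10 end [0.4959 0.1829 0.1423]
-- 12 end [0.4942 0.1919 0.077 ]
[0.0, 0.0, -4.25] [0.0, 0.0, 0.0]
[0.0, 0.0, -4.25] [0.0, 0.0, 0.0]
[0.0, 0.0, -4.25] [0.0, 0.0, 0.0]
[4.9, -0.25, 0.25] [0.0, 0.02, -0.05]
[4.9, 0.0, 0.35] [0.0, 0.02, -0.05]
[4.9, 0.25, 0.45] [0.01, 0.02, -0.05]
[4.85, 0.55, 0.55] [0.0, 0.02, -0.05]
[4.85, 0.75, 0.65] [0.01, 0.02, -0.06]
[4.75, 1.05, 0.7] [0.0, 0.02, -0.05]
[4.65, 1.3, 0.85] [0.008, 0.019, -0.057]
[0.0, 0.0, 3.3] [0.0, 0.0, -0.0]
[0.0, 0.0, 3.3] [0.0, 0.0, -0.0]
```

Request:
move_arm(
  series=[
    {"xyz":[0,0,-4.25],"twist":[0,0,0],"hand":-0.3},
    {"xyz":[0,0,-4.25],"twist":[0,0,0],"hand":-0.3},
    {"xyz":[0,0,-4.25],"twist":[0,0,0],"hand":-0.3},
    {"xyz":[4.9,-0.25,0.25],"twist":[0,0.02,-0.05],"hand":-0.3},
    {"xyz":[4.9,0,0.35],"twist":[0,0.02,-0.05],"hand":-0.3},
    {"xyz":[4.9,0.25,0.45],"twist":[0.01,0.02,-0.05],"hand":-0.3},
    {"xyz":[4.85,0.55,0.55],"twist":[0,0.02,-0.05],"hand":-0.3},
    {"xyz":[4.85,0.75,0.65],"twist":[0.01,0.02,-0.06],"hand":-0.3},
    {"xyz":[4.75,1.05,0.7],"twist":[0,0.02,-0.05],"hand":-0.3},
    {"xyz":[4.65,1.3,0.85],"twist":[0.008,0.02,-0.057],"hand":-0.3},
    {"xyz":[0,0,2],"twist":[0,0,0],"hand":-0.3},
    {"xyz":[0,0,0],"twist":[0,0,0],"hand":-0.3},
  ],
)

```text
t: 19.35
tool_pos: [0.4942, 0.1855, 0.1209]
ee_rot: [-1.924, -2.339, -0.131]
force: [-0.4, -0.2, -0.5]
opening: 0.0476
```

Request:
move_arm(
  series=[
    {"xyz":[0,0,0],"twist":[0,0,0],"hand":-0.3},
    {"xyz":[0,0,0],"twist":[0,0,0],"hand":-0.3},
  ],
)

```text
t: 19.6
tool_pos: [0.4954, 0.1851, 0.1225]
ee_rot: [-1.926, -2.339, -0.136]
force: [0.7, 0.1, -0.5]
opening: 0.0478
```

```bash
python3 - <<'E'
from h import *
snap('wrist','w9')
down_plan(.02225,zg=.032,up=0)
E
```

```text
in ramp mm [165.3   0.3  87.3] want 165.8 0
at [0.4954 0.1853 0.1225] t 19.65 op 0.048 F [-1.3 -0.1 -0.7]
-- 2 end [0.4939 0.1927 0.0725]
[0.0, 0.0, 2.5] [0.0, -0.0, -0.0]
[0.05, 0.0, 2.55] [0.0, -0.001, -0.001]
```

View pics/w9.png

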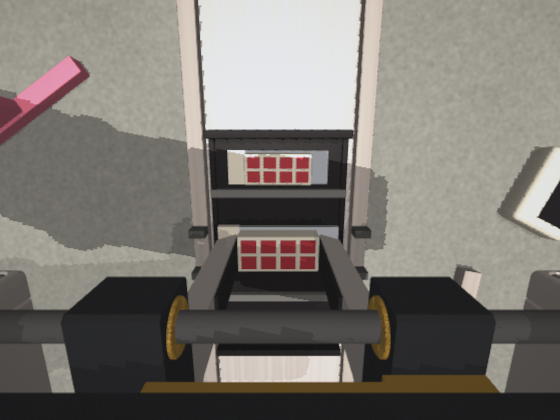

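Request:
move_arm(
  series=[
    {"xyz":[0,0,2.5],"twist":[0,0,0],"hand":-0.3},
    {"xyz":[0.05,0,2],"twist":[0,0,0],"hand":-0.3},
    {"xyz":[0,0,0.3],"twist":[0,0,0],"hand":-0.3},
    {"xyz":[0,0,0.1],"twist":[0,0,0],"hand":-0.3},
    {"xyz":[0,0,0],"twist":[0,0,0],"hand":-0.3},
    {"xyz":[0,0,0],"twist":[0,0,0],"hand":0.3},
    {"xyz":[0,0,0],"twist":[0,0,0],"hand":0.3},
    {"xyz":[0,0,0],"twist":[0,0,0],"hand":0.3},
    {"xyz":[0,0,-3],"twist":[0,0,0],"hand":0.3},
    {"xyz":[0,0,-4],"twist":[0,0,0],"hand":0.5},
    {"xyz":[0,0,-4],"twist":[0,0,0],"hand":0.8},
    {"xyz":[0,0,0],"twist":[0,0,0],"hand":0.8},
  ],
)

```text
t: 21.15
tool_pos: [0.4981, 0.1778, 0.1849]
ee_rot: [-1.926, -2.34, -0.142]
force: [-0.1, -0.6, -0.5]
opening: 0.0836
```

```bash
python3 - <<'E'
from h import *
snap('wrist','w10')
plan([(np.array([.5872,-.1838,.145]),toolR(2.815))],step=5.5)
E
```

```text
at [0.4971 0.1779 0.1833] t 21.2 op 0.0841 F [-0.2 -0.6 -0.3]
-- 7 end [ 0.5874 -0.1839  0.1448]
[-5.35, 0.25, -0.2] [-0.01, -0.02, 0.07]
[-5.3, 0.65, -0.1] [-0.0, -0.02, 0.07]
[-5.25, 1.0, 0.0] [-0.01, -0.02, 0.08]
[-5.15, 1.45, 0.1] [-0.0, -0.02, 0.07]
[-5.05, 1.8, 0.25] [-0.01, -0.02, 0.08]
[-4.9, 2.15, 0.35] [-0.0, -0.02, 0.07]
[-4.7, 2.55, 0.45] [-0.005, -0.02, 0.079]
```

View pics/w10.png

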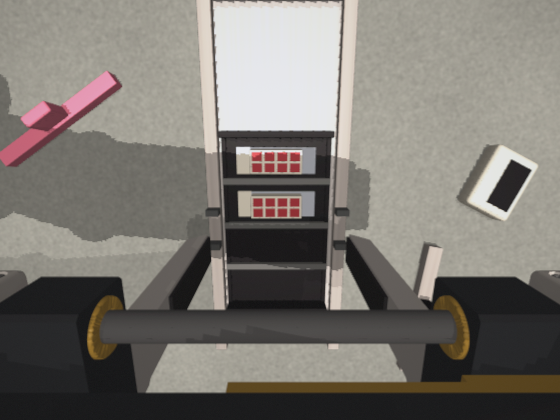

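Both slides lie in the two top bays, near (276,161) and (276,207). Next, slide A.

Request:
move_arm(
  series=[
    {"xyz":[-5.35,0.25,-0.2],"twist":[-0.01,-0.02,0.07],"hand":0.8},
    {"xyz":[-5.3,0.65,-0.1],"twist":[0,-0.02,0.07],"hand":0.8},
    {"xyz":[-5.25,1.0,0],"twist":[-0.01,-0.02,0.08],"hand":0.8},
    {"xyz":[-5.15,1.45,0.1],"twist":[0,-0.02,0.07],"hand":0.8},
    {"xyz":[-5.05,1.8,0.25],"twist":[-0.01,-0.02,0.08],"hand":0.8},
    {"xyz":[-4.9,2.15,0.35],"twist":[0,-0.02,0.07],"hand":0.8},
    {"xyz":[-4.7,2.55,0.45],"twist":[-0.005,-0.02,0.079],"hand":0.8},
    {"xyz":[0,0,0],"twist":[0,0,0],"hand":0.8},
    {"xyz":[0,0,0],"twist":[0,0,0],"hand":0.8},
    {"xyz":[0,0,0],"twist":[0,0,0],"hand":0.8},
  ],
)

```text
t: 22.45
tool_pos: [0.5867, -0.1828, 0.1437]
ee_rot: [-2.55, -1.833, 0.004]
force: [-0.6, 0.4, -0.3]
opening: 0.0845
```

```bash
python3 - <<'E'
from h import *
print(pose()[0])
snap('wrist','w11')
crop('w11',180,120,380,270,4,'c12')
E
```

```text
[ 0.58667989 -0.18283384  0.14371271]
```

View pics/c12.png

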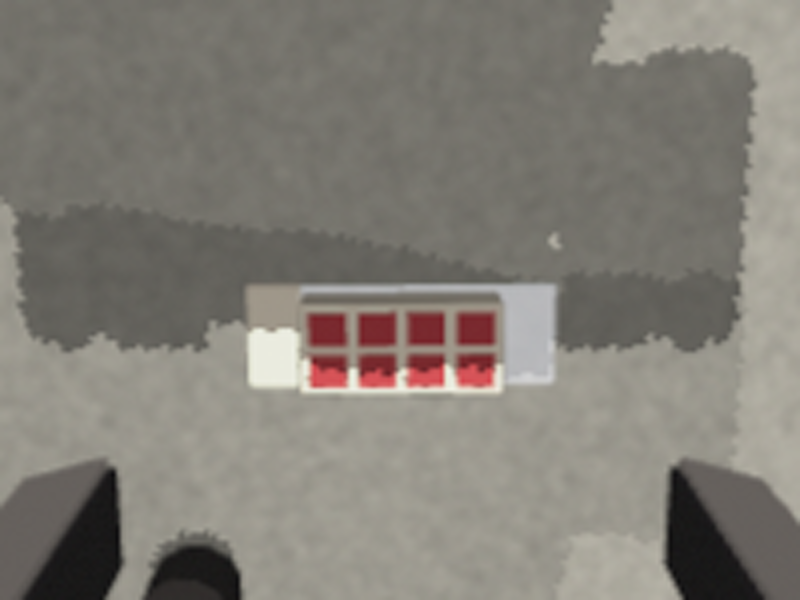

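```bash
python3 - <<'E'
from h import *
c,y=slide('w11',[(302,304),(502,303),(502,391),(302,392)],(180,120),4)
d=np.array([np.sin(y),-np.cos(y),0])*.001
plan([(np.array([c[0],c[1],.032])+d,toolR(y))],step=4)
E
```

```text
slide c [ 0.5894 -0.1817  0.018 ] len 0.04659713133835456 wid 0.021161822019951905 yaw -0.3187656197113212
at [ 0.5868 -0.1829  0.1439] t 22.5 op 0.0846 F [-1.6 -0.1  0.3]
-- 3 end [ 0.5892 -0.1828  0.0319]
[0.05, 0.1, 3.75] [-0.0, 0.0, -0.0]
[0.05, 0.05, 3.7] [-0.0, 0.0, -0.0]
[0.0, 0.1, 3.75] [-0.002, 0.001, -0.006]
```

Request:
move_arm(
  series=[
    {"xyz":[0.05,0.1,3.7],"twist":[0,0,0],"hand":0.6},
    {"xyz":[0.05,0.05,3.7],"twist":[0,0,0],"hand":0.6},
    {"xyz":[0,0.1,3.3],"twist":[0,0,-0.005],"hand":0.5},
    {"xyz":[0,0,0.4],"twist":[0,0,0],"hand":0.5},
    {"xyz":[0,0,0.1],"twist":[0,0,0],"hand":0.4},
    {"xyz":[0,0,0],"twist":[0,0,0],"hand":0.2},
    {"xyz":[0,0,0],"twist":[0,0,0],"hand":-0.3},
    {"xyz":[0,0,0],"twist":[0,0,0],"hand":-0.3},
    {"xyz":[0,0,0],"twist":[0,0,0],"hand":-0.3},
    {"xyz":[0,0,0],"twist":[0,0,0],"hand":-0.3},
  ],
)

```text
t: 23.75
tool_pos: [0.5898, -0.1842, 0.0331]
ee_rot: [2.548, 1.837, -0.002]
force: [-1.6, 1.9, 9.0]
opening: 0.0474
```

```bash
python3 - <<'E'
from h import *
place_plan(-.02225,hi=.07)
E
```

```text
zgrip 0.033056631996307324
at [ 0.5898 -0.1842  0.0331] t 23.75 op 0.0474 F [-1.6  1.9  9. ]
-- 3 end [ 0.5899 -0.184   0.1601]
-- 9 end [0.5046 0.1397 0.1372]
-- 11 end [0.5028 0.1487 0.0718]
[-0.0, -0.0, -4.25] [0.0, 0.0, 0.0]
[-0.0, -0.0, -4.2] [0.0, 0.0, 0.0]
[-0.0, -0.0, -4.25] [0.0, 0.0, 0.0]
[4.65, -3.05, 0.4] [0.01, 0.02, -0.09]
[4.9, -2.6, 0.5] [0.0, 0.02, -0.09]
[5.15, -2.15, 0.6] [0.01, 0.02, -0.08]
[5.25, -1.75, 0.75] [0.0, 0.03, -0.09]
[5.4, -1.25, 0.9] [0.01, 0.02, -0.08]
[5.45, -0.85, 0.95] [0.003, 0.027, -0.085]
[0.0, 0.0, 3.3] [-0.0, 0.0, -0.0]
[0.0, 0.0, 3.3] [-0.0, 0.0, -0.0]
```

Request:
move_arm(
  series=[
    {"xyz":[0,0,-4.25],"twist":[0,0,0],"hand":-0.3},
    {"xyz":[0,0,-4.2],"twist":[0,0,0],"hand":-0.3},
    {"xyz":[0,0,-4.25],"twist":[0,0,0],"hand":-0.3},
    {"xyz":[4.65,-3.05,0.4],"twist":[0.01,0.02,-0.09],"hand":-0.3},
    {"xyz":[4.9,-2.6,0.5],"twist":[0,0.02,-0.09],"hand":-0.3},
    {"xyz":[5.15,-2.15,0.6],"twist":[0.01,0.02,-0.08],"hand":-0.3},
    {"xyz":[5.25,-1.75,0.75],"twist":[0,0.03,-0.09],"hand":-0.3},
    {"xyz":[5.4,-1.25,0.9],"twist":[0.01,0.02,-0.08],"hand":-0.3},
    {"xyz":[5.45,-0.85,0.95],"twist":[0.003,0.027,-0.085],"hand":-0.3},
    {"xyz":[0,0,2],"twist":[0,0,0],"hand":-0.3},
    {"xyz":[0,0,0],"twist":[0,0,0],"hand":-0.3},
    {"xyz":[0,0,0],"twist":[0,0,0],"hand":-0.3},
  ],
)

```text
t: 25.25
tool_pos: [0.5041, 0.1416, 0.1171]
ee_rot: [-1.927, -2.339, -0.133]
force: [0.7, -0.9, -0.9]
opening: 0.0479
```

Request:
move_arm(
  series=[
    {"xyz":[0,0,0],"twist":[0,0,0],"hand":-0.3},
    {"xyz":[0,0,0],"twist":[0,0,0],"hand":-0.3},
  ],
)

```text
t: 25.5
tool_pos: [0.504, 0.1421, 0.1169]
ee_rot: [-1.926, -2.34, -0.134]
force: [0.1, -0.4, -1.4]
opening: 0.0479
```

```bash
python3 - <<'E'
from h import *
snap('wrist','w12')
down_plan(-.02225,zg=.0325,up=0)
E
```

```text
in ramp mm [121.    0.2  87.7] want 121.4 0
at [0.5039 0.1421 0.1168] t 25.55 op 0.0478 F [ 0.7 -0.2 -0.4]
-- 2 end [0.5029 0.1495 0.0673]
[0.0, 0.0, 2.5] [-0.0, 0.0, -0.0]
[0.05, 0.05, 2.5] [-0.001, 0.0, -0.001]
```

View pics/w12.png

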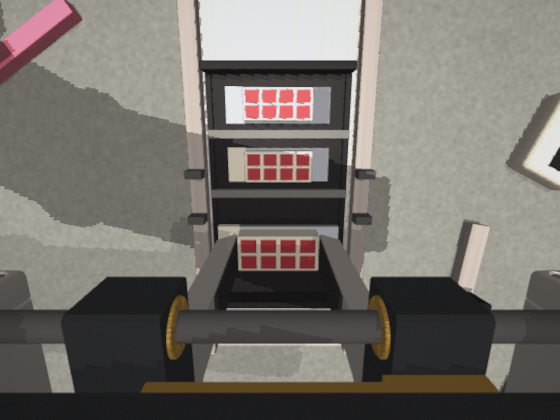

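Request:
move_arm(
  series=[
    {"xyz":[0,0,2.5],"twist":[0,0,0],"hand":-0.3},
    {"xyz":[0.05,0,2],"twist":[0,0,0],"hand":-0.3},
    {"xyz":[0,0,0.3],"twist":[0,0,0],"hand":-0.3},
    {"xyz":[0,0,0.1],"twist":[0,0,0],"hand":-0.3},
    {"xyz":[0,0,0],"twist":[0,0,0],"hand":-0.3},
    {"xyz":[0,0,0],"twist":[0,0,0],"hand":0.3},
    {"xyz":[0,0,0],"twist":[0,0,0],"hand":0.3},
    {"xyz":[0,0,0],"twist":[0,0,0],"hand":0.3},
    {"xyz":[0,0,-3],"twist":[0,0,0],"hand":0.3},
    {"xyz":[0,0,-4],"twist":[0,0,0],"hand":0.5},
    {"xyz":[0,0,-4],"twist":[0,0,0],"hand":0.8},
    {"xyz":[0,0,0],"twist":[0,0,0],"hand":0.8},
  ],
)

```text
t: 27.05
tool_pos: [0.5068, 0.1345, 0.1795]
ee_rot: [-1.926, -2.341, -0.14]
force: [0.8, 1.1, -0.2]
opening: 0.0839
```

```bash
python3 - <<'E'
from h import *
snap('wrist','w13');snap('top','top2')
plan([(np.array([.6088,-.3156,.145]),toolR(-2.903))],step=5.5)
E
```

```text
at [0.5052 0.1348 0.1769] t 27.15 op 0.0843 F [-0.5 -0.5 -1.9]
-- 9 end [ 0.6088 -0.3158  0.1449]
[-5.15, 0.15, -0.35] [0.0, -0.02, -0.0]
[-5.15, 0.15, -0.25] [0.0, -0.02, -0.01]
[-5.15, 0.1, -0.15] [0.0, -0.01, -0.0]
[-5.15, 0.1, -0.1] [0.0, -0.02, -0.01]
[-5.15, 0.05, -0.0] [0.0, -0.01, -0.0]
[-5.15, 0.1, 0.05] [0.0, -0.02, -0.01]
[-5.15, 0.0, 0.15] [0.0, -0.01, -0.0]
[-5.1, 0.05, 0.15] [0.0, -0.02, -0.01]
[-5.15, -0.05, 0.3] [0.002, -0.01, -0.004]
```

View pics/w13.png

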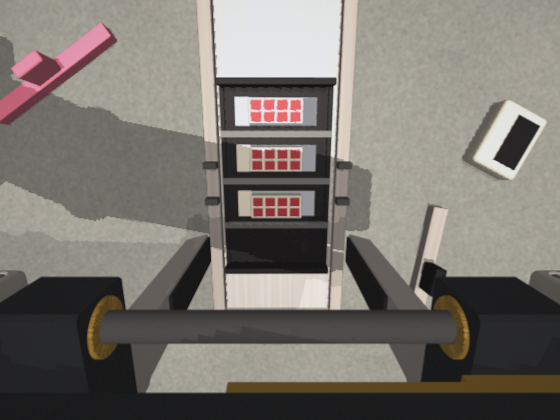

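View pics/top2.png

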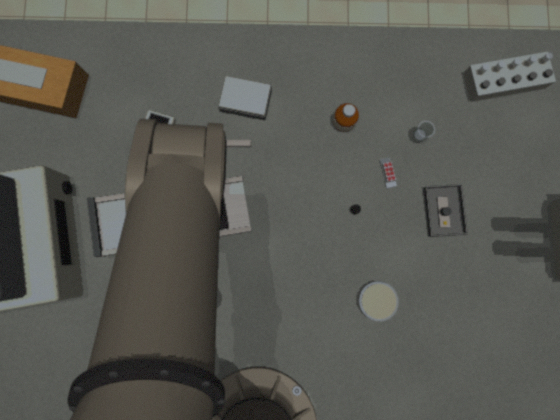

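Request:
move_arm(
  series=[
    {"xyz":[-5.15,0.15,-0.35],"twist":[0,-0.02,0],"hand":0.8},
    {"xyz":[-5.15,0.15,-0.25],"twist":[0,-0.02,-0.01],"hand":0.8},
    {"xyz":[-5.15,0.1,-0.15],"twist":[0,-0.01,0],"hand":0.8},
    {"xyz":[-5.15,0.1,-0.1],"twist":[0,-0.02,-0.01],"hand":0.8},
    {"xyz":[-5.15,0.05,0],"twist":[0,-0.01,0],"hand":0.8},
    {"xyz":[-5.15,0.1,0.05],"twist":[0,-0.02,-0.01],"hand":0.8},
    {"xyz":[-5.15,0,0.15],"twist":[0,-0.01,0],"hand":0.8},
    {"xyz":[-5.1,0.05,0.15],"twist":[0,-0.02,-0.01],"hand":0.8},
    {"xyz":[-5.15,-0.05,0.3],"twist":[0.002,-0.01,-0.004],"hand":0.8},
    {"xyz":[0,0,0],"twist":[0,0,0],"hand":0.8},
    {"xyz":[0,0,0],"twist":[0,0,0],"hand":0.8},
    {"xyz":[0,0,0],"twist":[0,0,0],"hand":0.8},
  ],
)

```text
t: 28.65
tool_pos: [0.6089, -0.3145, 0.1445]
ee_rot: [-1.939, -2.47, 0.001]
force: [-0.2, 0.7, 0.5]
opening: 0.0847
```

```bash
python3 - <<'E'
from h import *
print(pose()[0])
snap('wrist','w14')
crop('w14',180,120,380,270,4,'c13')
E
```

```text
[ 0.60886186 -0.31451894  0.14451331]
```

View pics/c13.png

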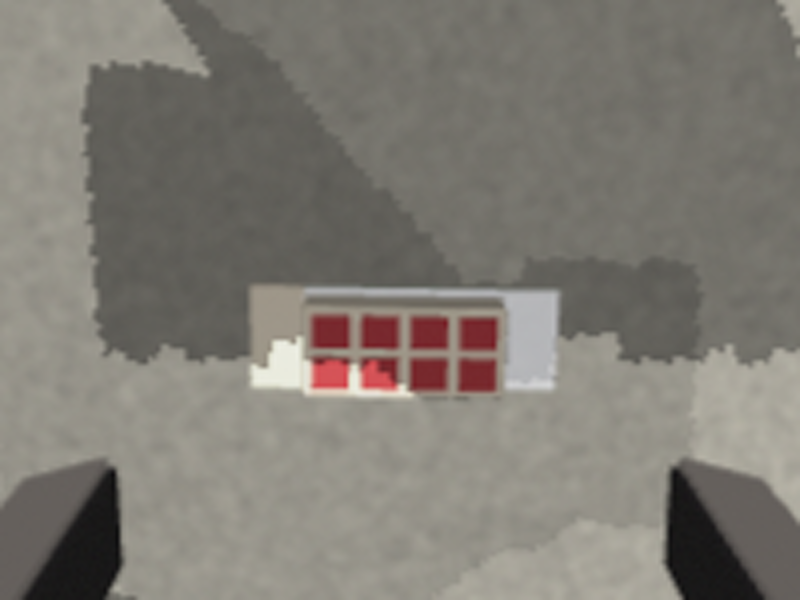

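```bash
python3 - <<'E'
from h import *
c,y=slide('w14',[(304,307),(505,309),(504,397),(304,394)],(180,120),4)
d=np.array([np.sin(y),-np.cos(y),0])*.001
plan([(np.array([c[0],c[1],.032])+d,toolR(y))],step=4)
E
```

```text
slide c [ 0.6118 -0.3131  0.018 ] len 0.046897779484761516 wid 0.021132571210879334 yaw 0.22676808553846176
at [ 0.609  -0.3146  0.1448] t 28.7 op 0.0846 F [-0.3 -0.9  0.1]
-- 3 end [ 0.6119 -0.3143  0.0318]
[-0.0, 0.1, 3.75] [-0.0, -0.0, 0.0]
[-0.0, 0.1, 3.75] [-0.0, -0.0, 0.01]
[-0.05, 0.1, 3.8] [-0.001, -0.0, 0.003]
```

Request:
move_arm(
  series=[
    {"xyz":[0,0.1,3.75],"twist":[0,0,0],"hand":0.6},
    {"xyz":[0,0.1,3.75],"twist":[0,0,0.01],"hand":0.6},
    {"xyz":[-0.05,0.1,3.3],"twist":[0,0,0],"hand":0.5},
    {"xyz":[0,0,0.4],"twist":[0,0,0],"hand":0.5},
    {"xyz":[0,0,0.1],"twist":[0,0,0],"hand":0.4},
    {"xyz":[0,0,0],"twist":[0,0,0],"hand":0.2},
    {"xyz":[0,0,0],"twist":[0,0,0],"hand":-0.3},
    {"xyz":[0,0,0],"twist":[0,0,0],"hand":-0.3},
    {"xyz":[0,0,0],"twist":[0,0,0],"hand":-0.3},
    {"xyz":[0,0,0],"twist":[0,0,0],"hand":-0.3},
  ],
)

```text
t: 29.95
tool_pos: [0.6123, -0.3161, 0.0331]
ee_rot: [1.954, 2.459, -0.0]
force: [-1.1, 1.4, 8.2]
opening: 0.048
```

```bash
python3 - <<'E'
from h import *
place_plan(-.06675,hi=.07)
# check bay position of sled in w13 by tail/rib pixels later
T=rampT(*RP)
wire('w13','c14',T,rampsegs(),190,50,380,330,2.1)
E
```

```text
zgrip 0.03313145872690775
at [ 0.6123 -0.3161  0.0331] t 29.95 op 0.048 F [-1.1  1.4  8.2]
-- 3 end [ 0.6122 -0.316   0.1601]
-- 11 end [0.5131 0.0967 0.1308]
-- 13 end [0.5114 0.1057 0.0654]
[-0.0, 0.0, -4.25] [0.0, 0.0, 0.0]
[-0.0, 0.0, -4.2] [0.0, 0.0, 0.0]
[-0.0, 0.0, -4.25] [0.0, 0.0, 0.0]
[5.3, -0.05, 0.35] [-0.0, 0.02, 0.0]
[5.3, -0.05, 0.45] [-0.0, 0.02, 0.0]
[5.3, -0.05, 0.6] [-0.0, 0.02, 0.01]
[5.25, -0.1, 0.7] [-0.0, 0.02, 0.0]
[5.25, -0.1, 0.8] [-0.0, 0.02, 0.01]
[5.25, -0.15, 0.9] [-0.0, 0.01, 0.0]
[5.25, -0.15, 0.9] [-0.0, 0.02, 0.01]
[5.2, -0.15, 1.05] [-0.003, 0.011, 0.004]
[-0.0, -0.0, 3.3] [0.0, -0.0, -0.0]
[-0.0, -0.0, 3.3] [0.0, -0.0, -0.0]
```

View pics/c14.png

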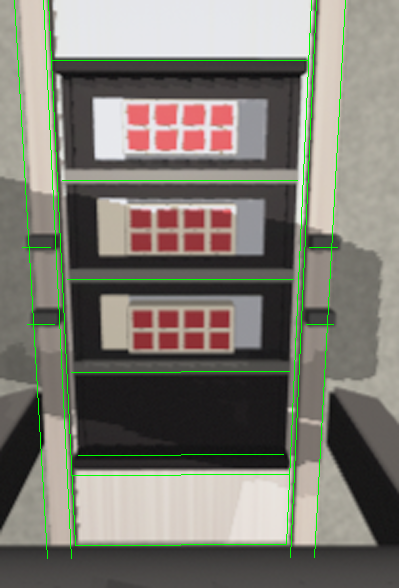

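Request:
move_arm(
  series=[
    {"xyz":[0,0,-4.25],"twist":[0,0,0],"hand":-0.3},
    {"xyz":[0,0,-4.2],"twist":[0,0,0],"hand":-0.3},
    {"xyz":[0,0,-4.25],"twist":[0,0,0],"hand":-0.3},
    {"xyz":[5.3,-0.05,0.35],"twist":[0,0.02,0],"hand":-0.3},
    {"xyz":[5.3,-0.05,0.45],"twist":[0,0.02,0],"hand":-0.3},
    {"xyz":[5.3,-0.05,0.6],"twist":[0,0.02,0.01],"hand":-0.3},
    {"xyz":[5.25,-0.1,0.7],"twist":[0,0.02,0],"hand":-0.3},
    {"xyz":[5.25,-0.1,0.8],"twist":[0,0.02,0.01],"hand":-0.3},
    {"xyz":[5.25,-0.15,0.9],"twist":[0,0.01,0],"hand":-0.3},
    {"xyz":[5.25,-0.15,0.9],"twist":[0,0.02,0.01],"hand":-0.3},
    {"xyz":[5.2,-0.15,1.05],"twist":[-0.003,0.011,0.004],"hand":-0.3},
    {"xyz":[0,0,2],"twist":[0,0,0],"hand":-0.3},
  ],
)

```text
t: 31.45
tool_pos: [0.5119, 0.1037, 0.111]
ee_rot: [-1.918, -2.344, -0.138]
force: [-0.1, -1.0, -0.7]
opening: 0.048
```

Request:
move_arm(
  series=[
    {"xyz":[0,0,0],"twist":[0,0,0],"hand":-0.3},
    {"xyz":[0,0,0],"twist":[0,0,0],"hand":-0.3},
    {"xyz":[0,0,0],"twist":[0,0,0],"hand":-0.3},
  ],
)

```text
t: 31.82
tool_pos: [0.5127, 0.0988, 0.1108]
ee_rot: [-1.927, -2.338, -0.136]
force: [0.4, -0.4, 0.4]
opening: 0.048
```

```bash
python3 - <<'E'
from h import *
snap('wrist','w15')
down_plan(-.06675,zg=.0325,up=0)
E
```

```text
in ramp mm [76.6 -0.  87.9] want 76.9 0
at [0.5126 0.099  0.1107] t 31.88 op 0.0479 F [ 0.1  0.3 -0.8]
-- 2 end [0.5112 0.1064 0.0608]
[0.0, -0.0, 2.5] [0.0, -0.0, -0.0]
[0.05, -0.0, 2.55] [0.0, -0.001, -0.002]
```

View pics/w15.png

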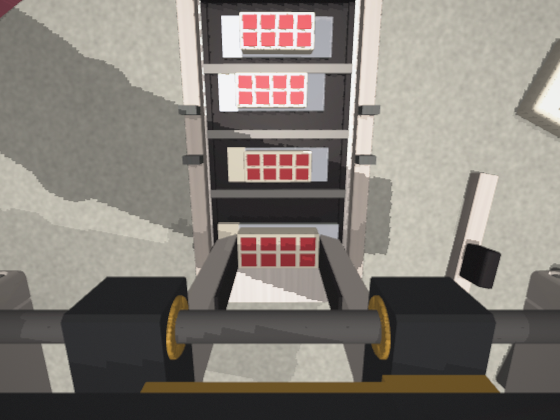

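Request:
move_arm(
  series=[
    {"xyz":[0.05,0,2.5],"twist":[0,0,0],"hand":-0.3},
    {"xyz":[0.05,0,2],"twist":[0,0,0],"hand":-0.3},
    {"xyz":[0,0,0.3],"twist":[0,0,0],"hand":-0.3},
    {"xyz":[0,0,0.1],"twist":[0,0,0],"hand":-0.3},
    {"xyz":[0,0,0],"twist":[0,0,0],"hand":-0.3},
    {"xyz":[0,0,0],"twist":[0,0,0],"hand":0.3},
    {"xyz":[0,0,0],"twist":[0,0,0],"hand":0.3},
    {"xyz":[0,0,0],"twist":[0,0,0],"hand":0.3},
    {"xyz":[0,0,-3],"twist":[0,0,0],"hand":0.3},
    {"xyz":[0,0,-4],"twist":[0,0,0],"hand":0.3},
    {"xyz":[0,0,-4],"twist":[0,0,0],"hand":0.3},
    {"xyz":[0,0,0],"twist":[0,0,0],"hand":0.3},
  ],
)

```text
t: 33.38
tool_pos: [0.5152, 0.092, 0.1733]
ee_rot: [-1.927, -2.34, -0.141]
force: [0.8, 0.8, 0.2]
opening: 0.0611
```

```bash
python3 - <<'E'
from h import *
snap('wrist','w16'); snap('side','side1')
crop('side1',140,120,300,240,5,'c15')
E
```

```text
(no output)
```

View pics/w16.png

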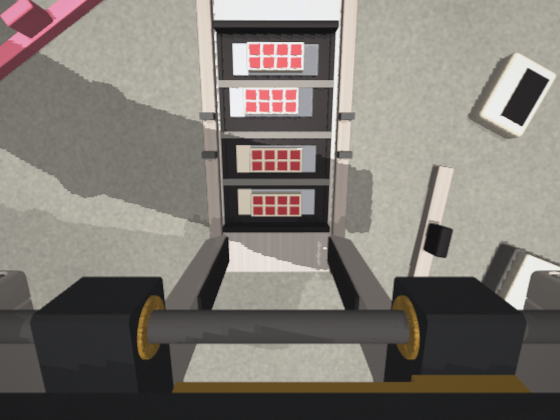

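View pics/side1.png

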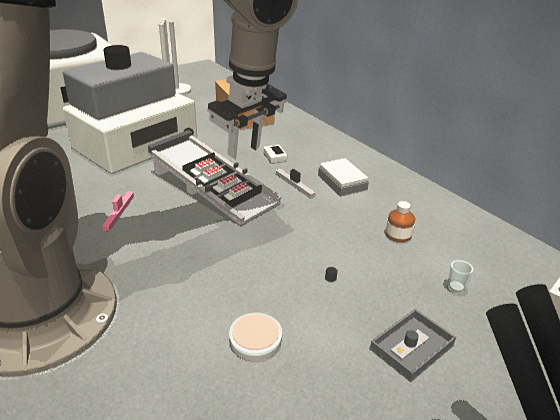

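```bash
python3 - <<'E'
from h import *
crop('w16',195,10,360,240,2.55,'c16')
E
```

```text
(no output)
```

View pics/c16.png

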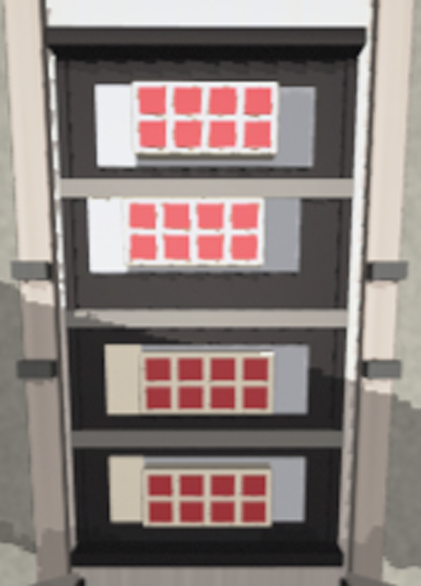

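View pics/c15.png

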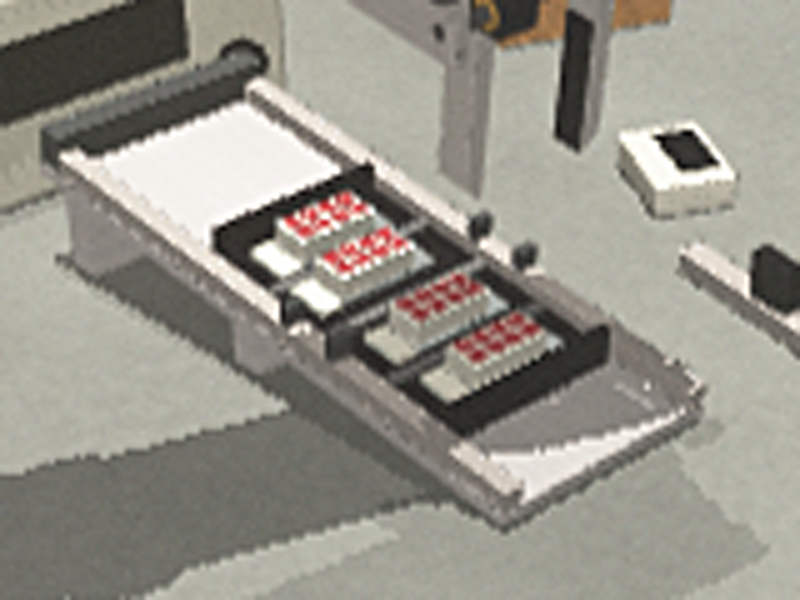

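```bash
python3 - <<'E'
from h import *
T=rampT(*RP); w=cloud('w16'); r=(w-T[:3,3])@T[:3,:3]*1000
f=lambda u,v:(int(u/2.55+195),int(v/2.55+10))
for n,L in dict(s1=[(145,90),(265,90),(145,145),(265,145),(115,95),(115,155),(300,95),(300,155)],s2=[(135,207),(255,207),(135,258),(255,258),(105,205),(105,262),(285,205),(285,262)],s3=[(150,360),(260,360),(150,405),(260,405),(125,355),(125,405)]).items():
    print(n,[tuple(r[f(*p)[1],f(*p)[0]].round(0)) for p in L])
E
```

```text
s1 [(np.float64(218.0), np.float64(20.0), np.float64(23.0)), (np.float64(217.0), np.float64(-19.0), np.float64(23.0)), (np.float64(202.0), np.float64(20.0), np.float64(22.0)), (np.float64(201.0), np.float64(-19.0), np.float64(23.0)), (np.float64(219.0), np.float64(31.0), np.float64(8.0)), (np.float64(201.0), np.float64(31.0), np.float64(8.0)), (np.float64(219.0), np.float64(-32.0), np.float64(8.0)), (np.float64(201.0), np.float64(-33.0), np.float64(8.0))]
s2 [(np.float64(182.0), np.float64(24.0), np.float64(21.0)), (np.float64(182.0), np.float64(-17.0), np.float64(22.0)), (np.float64(165.0), np.float64(24.0), np.float64(22.0)), (np.float64(165.0), np.float64(-17.0), np.float64(23.0)), (np.float64(184.0), np.float64(35.0), np.float64(8.0)), (np.float64(165.0), np.float64(36.0), np.float64(8.0)), (np.float64(184.0), np.float64(-28.0), np.float64(9.0)), (np.float64(165.0), np.float64(-28.0), np.float64(8.0))]
s3 [(np.float64(131.0), np.float64(20.0), np.float64(23.0)), (np.float64(131.0), np.float64(-19.0), np.float64(24.0)), (np.float64(116.0), np.float64(20.0), np.float64(23.0)), (np.float64(116.0), np.float64(-19.0), np.float64(23.0)), (np.float64(132.0), np.float64(29.0), np.float64(8.0)), (np.float64(114.0), np.float64(30.0), np.float64(8.0))]
```

```bash
python3 - <<'E'
from h import *
T=rampT(*RP)
plan([(ap(T,[.033,0,.10])[0],rampR()),(ap(T,[.033,0,.034])[0],rampR())],step=4)
E
```

```text
at [0.5136 0.0924 0.1706] t 33.48 op 0.0613 F [-0.1 -0.4 -1.2]
-- 2 end [0.5214 0.0549 0.1167]
-- 4 end [0.5196 0.064  0.0514]
[-2.25, 0.0, 2.4] [-0.0, -0.0, -0.0]
[-2.3, 0.05, 2.4] [-0.0, -0.001, -0.0]
[0.0, -0.0, 3.3] [-0.0, -0.0, -0.0]
[0.0, -0.0, 3.3] [-0.0, -0.0, -0.0]
```

Request:
move_arm(
  series=[
    {"xyz":[-2.25,0,2.4],"twist":[0,0,0],"hand":0.3},
    {"xyz":[-2.3,0.05,2.4],"twist":[0,0,0],"hand":0.3},
    {"xyz":[0,0,0],"twist":[0,0,0],"hand":0.3},
    {"xyz":[0,0,0],"twist":[0,0,0],"hand":0.3},
    {"xyz":[0,0,3],"twist":[0,0,0],"hand":0.3},
    {"xyz":[0,0,3],"twist":[0,0,0],"hand":0.3},
    {"xyz":[0,0,0],"twist":[0,0,0],"hand":0.3},
    {"xyz":[0,0,0],"twist":[0,0,0],"hand":0.3},
    {"xyz":[0,0,0],"twist":[0,0,0],"hand":0.3},
  ],
)

```text
t: 34.6
tool_pos: [0.5206, 0.0631, 0.0587]
ee_rot: [-1.925, -2.34, -0.137]
force: [-1.0, -0.6, 0.5]
opening: 0.061
```

```bash
cat >> h.py <<'E'
def rp():
    T=rampT(*RP);p,M,o=pose();F=T[:3,:3].T@o['force'];print('ramp mm',(T[:3,:3].T@(p-T[:3,3])*1000).round(1),'F ramp',F.round(1),'t',round(o['t'],2),'yawerr',R.from_matrix(M.T@nearest(rampR(),M)).as_rotvec().round(3),'op',round(o['opening'],4))
E
python3 - <<'E'
from h import *
rp(); snap('wrist','w17')
E
```

```text
ramp mm [32.9 -0.9 41.5] F ramp [-0.3  1.1  0.5] t 34.6 yawerr [ 0.001 -0.001 -0.   ] op 0.061
```

View pics/w17.png

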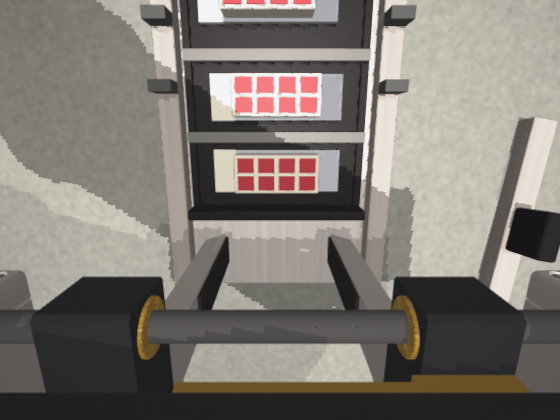

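Clear of the tail, centred. Lower to about 5 mm above the deck and start pushing.

Request:
move_arm(
  series=[
    {"xyz":[0,0.1,0.7],"twist":[0,0,0],"hand":0.3},
    {"xyz":[0,0,0.45],"twist":[0,0,0],"hand":0.3},
    {"xyz":[0,0,0],"twist":[0,0,0],"hand":0.3},
    {"xyz":[0.5,0,0],"twist":[0,0,0],"hand":0.3},
    {"xyz":[0.5,0,0],"twist":[0,0,0],"hand":0.3},
    {"xyz":[0.5,0,0],"twist":[0,0,0],"hand":0.3},
    {"xyz":[0.5,0,0],"twist":[0,0,0],"hand":0.3},
    {"xyz":[0.5,0,0],"twist":[0,0,0],"hand":0.3},
    {"xyz":[0.5,0,0],"twist":[0,0,0],"hand":0.3},
  ],
)

```text
t: 35.78
tool_pos: [0.5148, 0.094, 0.0503]
ee_rot: [-1.925, -2.339, -0.134]
force: [0.8, -4.6, -0.1]
opening: 0.0611
```

```bash
python3 - <<'E'
from h import *
rp()
E
```

```text
ramp mm [62.9 -1.1 28.8] F ramp [-4.7  0.1  0.6] t 35.77 yawerr [-0.001 -0.    -0.001] op 0.0611
```

Request:
move_arm(
  series=[
    {"xyz":[0.7,0,0],"twist":[0,0,0],"hand":0.3},
    {"xyz":[0.7,0,0],"twist":[0,0,0],"hand":0.3},
    {"xyz":[0.7,0,0],"twist":[0,0,0],"hand":0.3},
    {"xyz":[0.7,0,0],"twist":[0,0,0],"hand":0.3},
    {"xyz":[0.7,0,0],"twist":[0,0,0],"hand":0.3},
    {"xyz":[0.7,0,0],"twist":[0,0,0],"hand":0.3},
    {"xyz":[0.7,0,0],"twist":[0,0,0],"hand":0.3},
    {"xyz":[0.7,0,0],"twist":[0,0,0],"hand":0.3},
  ],
)

```text
t: 36.78
tool_pos: [0.504, 0.1486, 0.0581]
ee_rot: [-1.925, -2.339, -0.134]
force: [1.0, -4.6, -0.6]
opening: 0.0612
```

```bash
python3 - <<'E'
from h import *
rp(); snap('wrist','w18')
E
```

```text
ramp mm [119.1  -1.1  28.8] F ramp [-4.7 -0.1  0. ] t 36.77 yawerr [-0.001 -0.    -0.001] op 0.0612
```

View pics/w18.png

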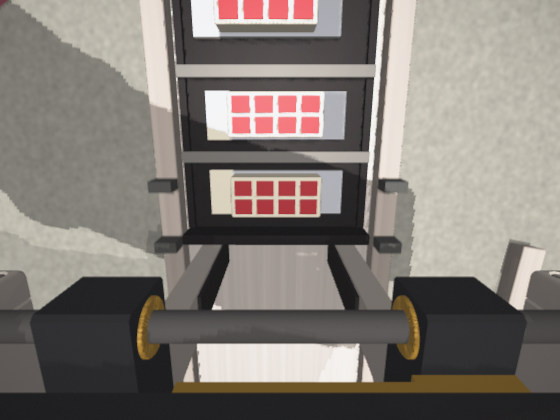

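Request:
move_arm(
  series=[
    {"xyz":[0.6,0,0],"twist":[0,0,0],"hand":0.3},
    {"xyz":[0.6,0,0],"twist":[0,0,0],"hand":0.3},
    {"xyz":[0.5,0,0],"twist":[0,0,0],"hand":0.3},
    {"xyz":[0.4,0,0],"twist":[0,0,0],"hand":0.3},
    {"xyz":[0.3,0,0],"twist":[0,0,0],"hand":0.3},
    {"xyz":[0.2,0,0],"twist":[0,0,0],"hand":0.3},
    {"xyz":[0.2,0,0],"twist":[0,0,0],"hand":0.3},
  ],
)

```text
t: 37.7
tool_pos: [0.4987, 0.1754, 0.062]
ee_rot: [-1.925, -2.339, -0.134]
force: [0.8, -6.3, 0.3]
opening: 0.0611
```

```bash
python3 - <<'E'
from h import *
rp()
E
```

```text
ramp mm [146.7  -1.1  28.8] F ramp [-6.3  0.4  1.2] t 37.7 yawerr [-0.001 -0.    -0.001] op 0.0611
```

Request:
move_arm(
  series=[
    {"xyz":[0.15,0,0],"twist":[0,0,0],"hand":0.3},
    {"xyz":[0.15,0,0],"twist":[0,0,0],"hand":0.3},
    {"xyz":[0.1,0,0],"twist":[0,0,0],"hand":0.3},
  ],
)

```text
t: 38.08
tool_pos: [0.4979, 0.1792, 0.0625]
ee_rot: [-1.925, -2.339, -0.134]
force: [1.1, -5.4, 0.5]
opening: 0.0613
```

Request:
move_arm(
  series=[
    {"xyz":[0.1,0,0],"twist":[0,0,0],"hand":0.3},
    {"xyz":[0.1,0,0],"twist":[0,0,0],"hand":0.3},
  ],
)

```text
t: 38.33
tool_pos: [0.4975, 0.1811, 0.0628]
ee_rot: [-1.925, -2.339, -0.134]
force: [1.6, -5.2, -0.1]
opening: 0.0613
```

```bash
python3 - <<'E'
from h import *
rp()
E
```

```text
ramp mm [152.6  -1.   28.8] F ramp [-5.3 -0.6  0.7] t 38.33 yawerr [-0.001 -0.    -0.001] op 0.0613
```

Request:
move_arm(
  series=[
    {"xyz":[0.1,0,0],"twist":[0,0,0],"hand":0.3},
    {"xyz":[0.1,0,0],"twist":[0,0,0],"hand":0.3},
  ],
)

```text
t: 38.58
tool_pos: [0.4975, 0.1814, 0.0629]
ee_rot: [-1.928, -2.339, -0.133]
force: [3.7, -17.4, -1.1]
opening: 0.061
```

Request:
move_arm(
  series=[
    {"xyz":[0.1,0,0],"twist":[0,0,0],"hand":0.3},
    {"xyz":[0.05,0,0],"twist":[0,0,0],"hand":0.3},
  ],
)

```text
t: 38.83
tool_pos: [0.4975, 0.1815, 0.0629]
ee_rot: [-1.929, -2.34, -0.131]
force: [5.2, -23.4, -2.1]
opening: 0.0611
```

Request:
move_arm(
  series=[
    {"xyz":[-0.3,0,0],"twist":[0,0,0],"hand":0.3},
    {"xyz":[-1,0,0],"twist":[0,0,0],"hand":0.3},
    {"xyz":[-2,0,0],"twist":[0,0,0],"hand":0.3},
    {"xyz":[-1,0,-4],"twist":[0,0,0],"hand":0.3},
    {"xyz":[0,0,-5],"twist":[0,0,0],"hand":0.3},
    {"xyz":[0,0,-5],"twist":[0,0,0],"hand":0.3},
    {"xyz":[0,0,0],"twist":[0,0,0],"hand":0.3},
    {"xyz":[0,0,0],"twist":[0,0,0],"hand":0.3},
    {"xyz":[0,0,0],"twist":[0,0,0],"hand":0.3},
  ],
)

```text
t: 39.95
tool_pos: [0.5084, 0.1238, 0.1948]
ee_rot: [-1.924, -2.339, -0.132]
force: [0.1, 0.3, -0.8]
opening: 0.0611
```

```bash
python3 - <<'E'
from h import *
rp(); snap('wrist','w19'); T=rampT(*RP)
wire('w19','c17',T,rampsegs(tail=161),150,0,400,280,2.1)
snap('side','side2'); crop('side2',140,120,300,240,5,'c18')
plan([(np.array([.676,.102,.16]),toolR(0.0))],step=4)
E
```

```text
ramp mm [113.2  -0.6 167.7] F ramp [ 0.2 -0.1 -0.8] t 39.95 yawerr [-0.003 -0.    -0.   ] op 0.0611
at [0.5086 0.1236 0.1949] t 40.05 op 0.0612 F [-0.2  0.8  0. ]
-- 5 end [0.6761 0.102  0.1601]
[-1.15, 3.2, 0.55] [-0.0, -0.03, 0.04]
[-1.0, 3.25, 0.55] [-0.0, -0.03, 0.04]
[-0.85, 3.3, 0.6] [-0.01, -0.03, 0.04]
[-0.7, 3.3, 0.65] [-0.0, -0.02, 0.04]
[-0.6, 3.35, 0.65] [-0.006, -0.029, 0.034]
```

View pics/c17.png

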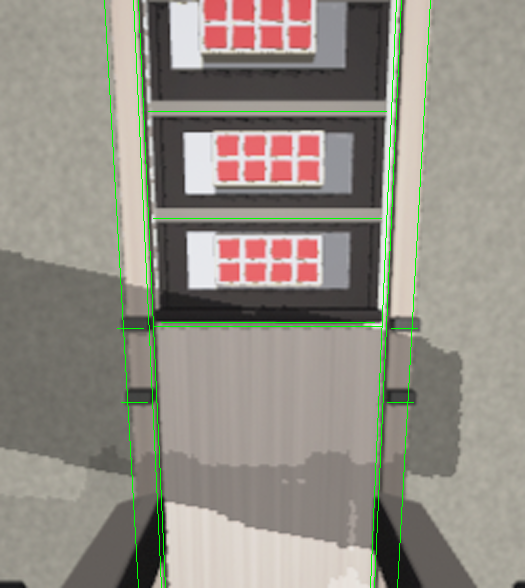

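View pics/c18.png

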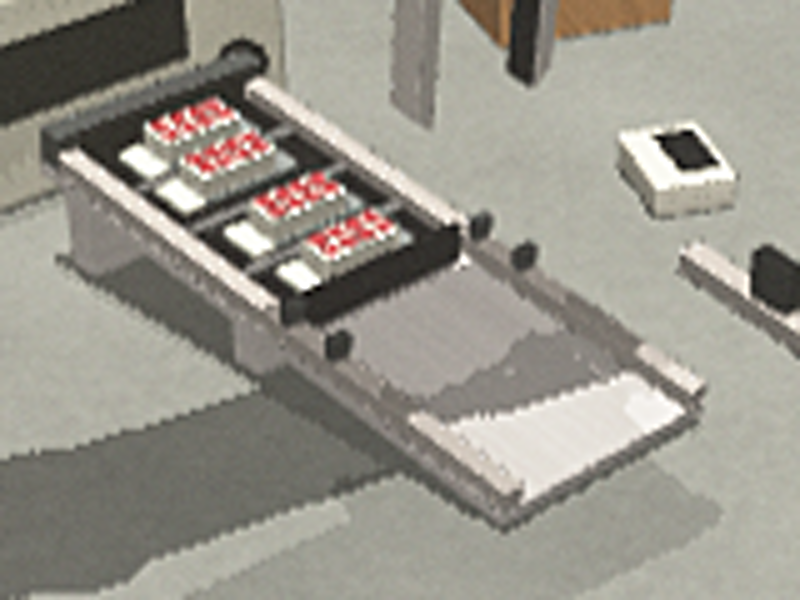

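```bash
python3 - <<'E'
from h import *
p,M,o=pose(); print(np.round(o['joint_positions'],2)); print('tool y',M[:,1].round(2),'tool x',M[:,0].round(2))
E
```

```text
[-0.82  0.26  0.64  2.01 -0.36  0.96  0.22]
tool y [ 0.98  0.19 -0.  ] tool x [-0.19  0.97  0.14]
```

Request:
move_arm(
  series=[
    {"xyz":[-1.15,3.2,0.55],"twist":[0,-0.03,0.04],"hand":0.3},
    {"xyz":[-1.0,3.25,0.55],"twist":[0,-0.03,0.04],"hand":0.3},
    {"xyz":[-0.85,3.3,0.6],"twist":[-0.01,-0.03,0.04],"hand":0.3},
    {"xyz":[-0.7,3.3,0.65],"twist":[0,-0.02,0.04],"hand":0},
    {"xyz":[-0.6,3.35,0.65],"twist":[-0.006,-0.029,0.02],"hand":0},
    {"xyz":[0,0,0],"twist":[0,0,0],"hand":0},
    {"xyz":[0,0,0],"twist":[0,0,0],"hand":0},
    {"xyz":[0,0,0],"twist":[0,0,0],"hand":0},
  ],
)

```text
t: 41.05
tool_pos: [0.676, 0.102, 0.1615]
ee_rot: [2.206, 2.236, 0.003]
force: [0.5, 0.5, 1.1]
opening: 0.0469
```

```bash
python3 - <<'E'
from h import *
print(pose()[0])
snap('wrist','w20')
E
```

```text
[0.67602515 0.10203271 0.16147152]
```

View pics/w20.png

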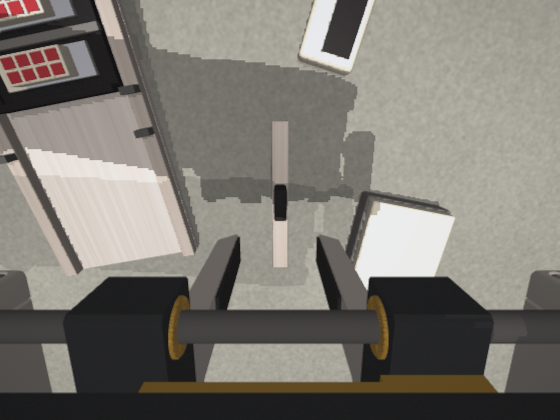

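```bash
python3 - <<'E'
from h import *
crop('w20',230,110,340,280,3.5,'c19')
E
```

```text
(no output)
```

View pics/c19.png

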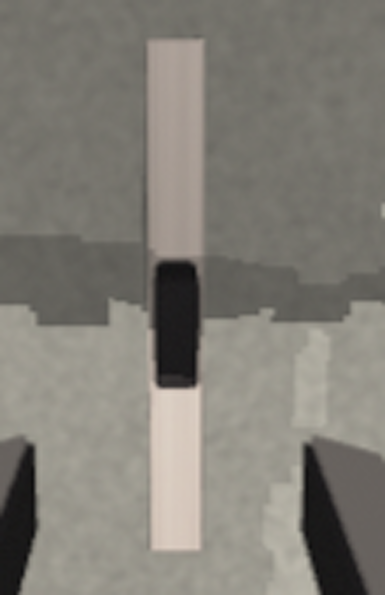

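```bash
python3 - <<'E'
from h import *
f=lambda u,v:np.array([u,v])/3.5-.36+np.array([230,110])
a=rayp('w20',f(176,39),np.eye(4),.014);b=rayp('w20',f(176,549),np.eye(4),.014);c=(a+b)/2;print(a,b,c,np.linalg.norm(a-b),np.arctan2(*(a-b)[[1,0]]))
print(rayp('w20',f(177,270),np.eye(4),.042),rayp('w20',f(177,376),np.eye(4),.042))
y=np.arctan2(*(a-b)[[1,0]])-np.pi/2
plan([(np.array([c[0],c[1]-.0005,.10]),toolR(y)),(np.array([c[0],c[1]-.0005,.044]),toolR(y))],step=4)
E
```

```text
[0.6777195  0.18164872 0.014     ] [0.679999   0.03332435 0.014     ] [0.67885925 0.10748654 0.014     ] 0.1483418785714377 1.5861634227058368
[0.67862404 0.12406531 0.042     ] [0.6790647  0.09581513 0.042     ]
at [0.6762 0.1021 0.1616] t 41.1 op 0.0468 F [-0.  -0.2 -0.2]
-- 2 end [0.6787 0.1068 0.1002]
-- 4 end [0.6787 0.1068 0.0442]
[0.25, 0.15, 3.1] [0.0, -0.0, -0.0]
[0.2, 0.1, 3.05] [0.002, -0.001, -0.002]
[0.0, 0.0, 2.8] [-0.0, -0.0, 0.0]
[0.0, 0.0, 2.8] [-0.0, -0.0, 0.0]
```

Request:
move_arm(
  series=[
    {"xyz":[0.2,0.15,3.1],"twist":[0,0,0],"hand":-0.2},
    {"xyz":[0.2,0.05,3.05],"twist":[0,0,0],"hand":-0.2},
    {"xyz":[0,0,2.8],"twist":[0,0,0],"hand":-0.2},
    {"xyz":[0,0,2.4],"twist":[0,0,0],"hand":-0.2},
    {"xyz":[0,0,0.4],"twist":[0,0,0],"hand":-0.2},
    {"xyz":[0,0,0],"twist":[0,0,0],"hand":-0.2},
    {"xyz":[0,0,0],"twist":[0,0,0],"hand":-0.2},
  ],
)

```text
t: 41.98
tool_pos: [0.6795, 0.1062, 0.0449]
ee_rot: [2.205, 2.235, 0.005]
force: [0.5, -1.0, 0.4]
opening: 0.0374
```

Request:
move_arm(
  series=[
    {"xyz":[0,0,0.1],"twist":[0,0,0],"hand":-0.6},
    {"xyz":[0,0,0],"twist":[0,0,0],"hand":-1},
    {"xyz":[0,0,0],"twist":[0,0,0],"hand":-1},
    {"xyz":[0,0,0],"twist":[0,0,0],"hand":-1},
    {"xyz":[0,0,0],"twist":[0,0,0],"hand":-1},
  ],
  force=25,
)

```text
t: 42.6
tool_pos: [0.6788, 0.1062, 0.0429]
ee_rot: [2.206, 2.236, 0.003]
force: [-0.6, 0.6, 1.7]
opening: 0.0117
```

```bash
python3 - <<'E'
from h import *
p,M,o=pose();print(p,'tool y',M[:,1])
T=rampT(*RP)
# placement: tool y = +-ramp x, tool z=-ramp z
for s in(1,-1):
    z=-T[:3,2];y=s*T[:3,0];Mt=np.stack([np.cross(y,z),y,z],1); print(s,R.from_matrix(M.T@Mt).as_rotvec())
E
```

```text
[0.67878559 0.10620591 0.04285288] tool y [0.99990577 0.01363343 0.00160695]
1 [-0.10039934  0.12344424 -1.74817558]
-1 [0.11750712 0.09557057 1.38783359]
```

```bash
python3 - <<'E'
from h import *
p,M,o=pose();T=rampT(*RP)
z=-T[:3,2];y=-T[:3,0];Mt=np.stack([np.cross(y,z),y,z],1)
plan([(p+[0,0,.12],None),(ap(T,[.143,0,.012+.043+.07])[0],Mt)],step=4,keep=True)
E
```

```text
at [0.6788 0.1062 0.0429] t 42.6 op 0.0117 F [-0.6  0.6  1.7]
-- 3 end [0.6786 0.1061 0.1629]
-- 14 end [0.5009 0.1585 0.1568]
[0.0, 0.0, -4.0] [0.0, 0.0, 0.0]
[0.0, 0.0, -4.0] [0.0, 0.0, 0.0]
[0.0, 0.0, -4.0] [0.0, 0.0, 0.0]
[0.5, -1.6, 0.05] [0.01, 0.01, 0.13]
[0.3, -1.65, 0.05] [0.01, 0.01, 0.13]
[0.05, -1.7, 0.1] [0.01, 0.01, 0.13]
[-0.15, -1.65, 0.1] [0.01, 0.01, 0.12]
[-0.35, -1.65, 0.15] [0.01, 0.01, 0.13]
[-0.55, -1.6, 0.15] [0.01, 0.01, 0.12]
[-0.75, -1.5, 0.15] [0.01, 0.01, 0.13]
[-0.95, -1.4, 0.15] [0.01, 0.01, 0.12]
[-1.1, -1.25, 0.15] [0.01, 0.0, 0.13]
[-1.25, -1.1, 0.15] [0.01, 0.01, 0.12]
[-1.4, -0.95, 0.15] [0.01, 0.004, 0.129]
```

Request:
move_arm(
  series=[
    {"xyz":[0,0,-4],"twist":[0,0,0],"hand":-1},
    {"xyz":[0,0,-4],"twist":[0,0,0],"hand":-1},
    {"xyz":[0,0,-4],"twist":[0,0,0],"hand":-1},
    {"xyz":[0.5,-1.6,0.05],"twist":[0.01,0.01,0.13],"hand":-1},
    {"xyz":[0.3,-1.65,0.05],"twist":[0.01,0.01,0.13],"hand":-1},
    {"xyz":[0.05,-1.7,0.1],"twist":[0.01,0.01,0.13],"hand":-1},
    {"xyz":[-0.15,-1.65,0.1],"twist":[0.01,0.01,0.12],"hand":-1},
    {"xyz":[-0.35,-1.65,0.15],"twist":[0.01,0.01,0.13],"hand":-1},
    {"xyz":[-0.55,-1.6,0.15],"twist":[0.01,0.01,0.12],"hand":-1},
    {"xyz":[-0.75,-1.5,0.15],"twist":[0.01,0.01,0.13],"hand":-1},
    {"xyz":[-0.95,-1.4,0.15],"twist":[0.01,0.01,0.12],"hand":-1},
    {"xyz":[-1.1,-1.25,0.15],"twist":[0.01,0,0.13],"hand":-1},
  ],
)

```text
t: 44.1
tool_pos: [0.5326, 0.1491, 0.1575]
ee_rot: [-2.95, -0.659, 0.013]
force: [0.3, 0.7, -2.6]
opening: 0.012
```

Request:
move_arm(
  series=[
    {"xyz":[-1.25,-1.1,0.15],"twist":[0.01,0.01,0.12],"hand":-1},
    {"xyz":[-1.4,-0.95,0.15],"twist":[0.01,0.004,0.13],"hand":-1},
    {"xyz":[0,0,0],"twist":[0,0,0],"hand":-1},
    {"xyz":[0,0,0],"twist":[0,0,0],"hand":-1},
    {"xyz":[0,0,0],"twist":[0,0,0],"hand":-1},
  ],
)

```text
t: 44.72
tool_pos: [0.5016, 0.1583, 0.1568]
ee_rot: [-2.989, -0.291, 0.02]
force: [0.2, 0.1, -1.4]
opening: 0.0121
```

```bash
cat >> h.py <<'E'
def barR():
    T=rampT(*RP);z=-T[:3,2];y=-T[:3,0];return np.stack([np.cross(y,z),y,z],1)
E
python3 - <<'E'
from h import *
rp(); p,M,o=pose();print(R.from_matrix(M.T@barR()).as_rotvec(),np.round(o['joint_positions'],2)); snap('wrist','w21'); snap('side','side3')
crop('side3',140,80,320,240,4,'c20')
plan([(ap(rampT(*RP),[.143,0,.012+.043+.015])[0],barR())],step=3,keep=True)
E
```

```text
ramp mm [142.8  -0.6 125.1] F ramp [-0.2 -0.2 -1.4] t 44.73 yawerr [ 1.000e-03  0.000e+00 -1.571e+00] op 0.0121
[ 6.33544178e-04 -3.61088663e-04  3.06944311e-05] [-1.17  0.45  1.06  2.06 -0.66  0.97 -1.11]
at [0.5014 0.1583 0.1567] t 44.83 op 0.012 F [-0.2 -0.6 -2.5]
-- 2 end [0.4993 0.1662 0.1024]
[-0.0, -0.0, 2.75] [0.0, -0.0, -0.0]
[-0.05, -0.05, 2.75] [0.001, -0.0, -0.001]
```

View pics/w21.png

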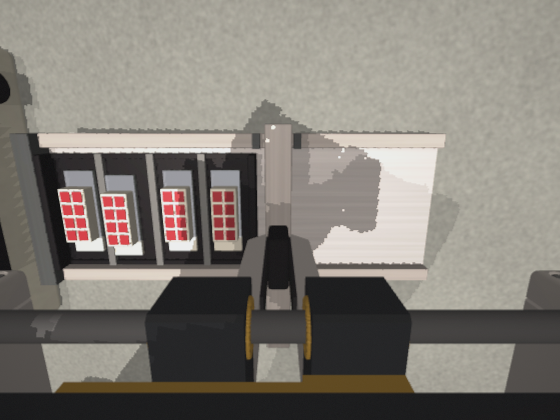

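View pics/c20.png

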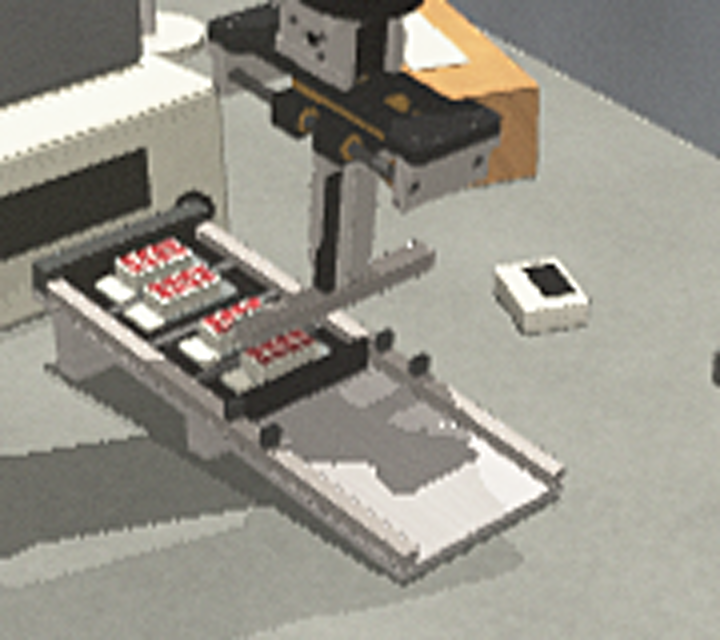

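Request:
move_arm(
  series=[
    {"xyz":[-0.05,0,2.75],"twist":[0,0,0],"hand":-1},
    {"xyz":[0,0,2.5],"twist":[0,0,0],"hand":-1},
    {"xyz":[0,0,0],"twist":[0,0,0],"hand":-1},
    {"xyz":[0,0,0],"twist":[0,0,0],"hand":-1},
    {"xyz":[0,0,0],"twist":[0,0,0],"hand":-1},
  ],
)

```text
t: 45.45
tool_pos: [0.4996, 0.1656, 0.1056]
ee_rot: [-2.988, -0.289, 0.019]
force: [1.0, 0.4, -1.3]
opening: 0.0119
```

```bash
python3 - <<'E'
from h import *
rp(); snap('wrist','w22'); snap('side','side4')
crop('w22',180,70,400,300,2.6,'c21'); crop('side4',140,80,320,240,4,'c22')
plan([(ap(rampT(*RP),[.143,0,.012+.043])[0],barR())],step=3,keep=True)
E
```

```text
ramp mm [ 1.431e+02 -1.000e-01  7.340e+01] F ramp [ 0.  -1.  -1.4] t 45.45 yawerr [-1.00e-03 -1.00e-03  1.57e+00] op 0.0119
at [0.4994 0.1657 0.1054] t 45.55 op 0.0116 F [ 0.   0.4 -2.2]
-- 1 end [0.4989 0.1682 0.0876]
[0.0, 0.0, 1.8] [-0.0, -0.001, -0.001]
```

View pics/c21.png

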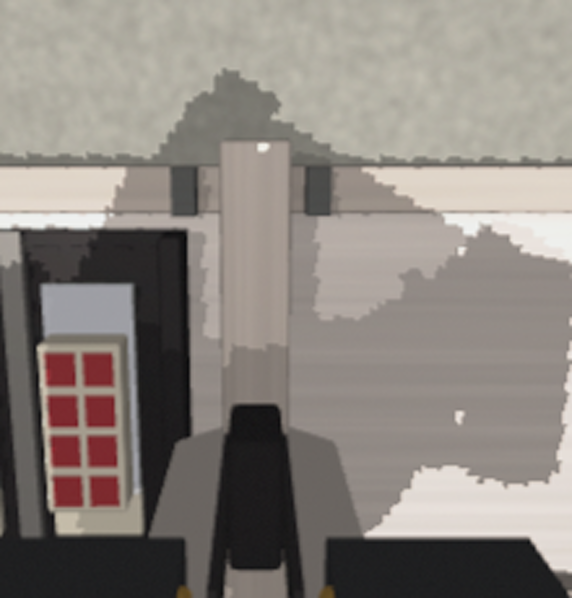

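View pics/c22.png

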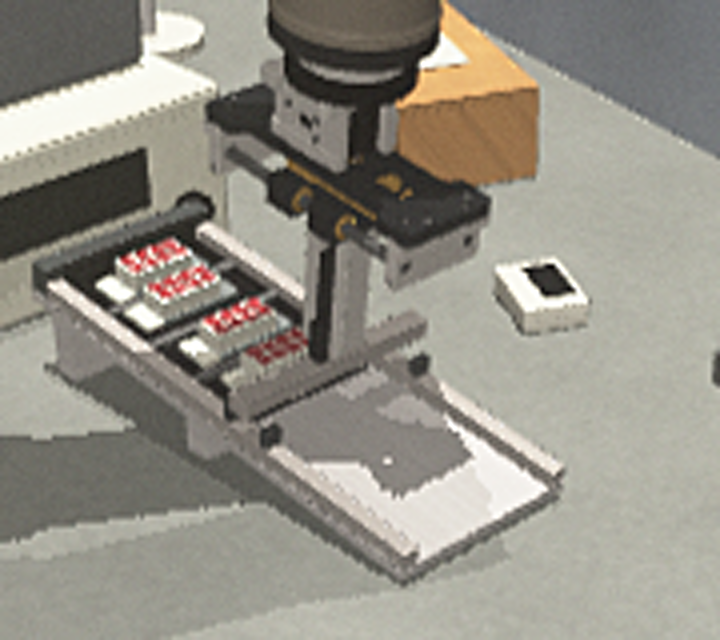

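Request:
move_arm(
  series=[
    {"xyz":[0,0,0.8],"twist":[0,0,0],"hand":-1},
    {"xyz":[0,0,0.5],"twist":[0,0,0],"hand":-1},
    {"xyz":[0,0,0.3],"twist":[0,0,0],"hand":-1},
    {"xyz":[0,0,0],"twist":[0,0,0],"hand":-1},
    {"xyz":[0,0,0],"twist":[0,0,0],"hand":-1},
  ],
)

```text
t: 46.18
tool_pos: [0.4987, 0.1677, 0.0889]
ee_rot: [-2.989, -0.289, 0.021]
force: [0.8, 0.1, -2.5]
opening: 0.0118
```

```bash
python3 - <<'E'
from h import *
rp()
E
```

```text
ramp mm [142.9   0.4  56.5] F ramp [-0.4 -0.8 -2.5] t 46.17 yawerr [ 0.    -0.     1.569] op 0.0118
```

Request:
move_arm(
  series=[
    {"xyz":[0,0,0.1],"twist":[0,0,0],"hand":-1},
    {"xyz":[0,0,0.05],"twist":[0,0,0],"hand":-1},
    {"xyz":[0,0,0],"twist":[0,0,0],"hand":-1},
  ],
)

```text
t: 46.55
tool_pos: [0.4986, 0.168, 0.0874]
ee_rot: [-2.989, -0.289, 0.021]
force: [0.1, 0.0, -1.8]
opening: 0.012
```

Request:
move_arm(
  series=[
    {"xyz":[0,0,0.1],"twist":[0,0,0],"hand":-1},
    {"xyz":[0,0,0],"twist":[0,0,0],"hand":-1},
  ],
)

```text
t: 46.8
tool_pos: [0.4987, 0.168, 0.087]
ee_rot: [-2.988, -0.289, 0.021]
force: [-5.8, -2.8, 15.7]
opening: 0.0116
```

Request:
move_arm(
  series=[
    {"xyz":[0,0,-0.05],"twist":[0,0,0],"hand":-1},
    {"xyz":[0,0,0],"twist":[0,0,0],"hand":-0.6},
    {"xyz":[0,0,0],"twist":[0,0,0],"hand":-0.3},
    {"xyz":[0,0,0],"twist":[0,0,0],"hand":-0.3},
    {"xyz":[0,0,0],"twist":[0,0,0],"hand":-0.3},
    {"xyz":[0,0,-2],"twist":[0,0,0],"hand":-0.3},
    {"xyz":[0,0,-4],"twist":[0,0,0],"hand":-0.3},
    {"xyz":[0,0,-4],"twist":[0,0,0],"hand":-0.3},
    {"xyz":[0,0,-3],"twist":[0,0,0],"hand":-0.3},
    {"xyz":[0,0,0],"twist":[0,0,0],"hand":-0.3},
  ],
)

```text
t: 48.05
tool_pos: [0.503, 0.1503, 0.2173]
ee_rot: [-2.987, -0.289, 0.017]
force: [-0.7, 0.0, 0.1]
opening: 0.033
```

```bash
python3 - <<'E'
from h import *
rp(); snap('wrist','w23'); snap('side','side5')
crop('side5',140,80,320,240,4,'c23')
plan([([.62,-.05,.28],None)],step=4.5)
E
```

```text
ramp mm [143.2  -0.5 186.1] F ramp [0.2 0.7 0.1] t 48.05 yawerr [-3.00e-03 -1.00e-03  1.57e+00] op 0.033
at [0.5018 0.1507 0.2153] t 48.15 op 0.033 F [-0.8  0.4 -0.6]
-- 5 end [ 0.6201 -0.0501  0.2802]
[1.55, 4.15, -1.9] [0.0, 0.0, 0.0]
[1.55, 4.15, -1.9] [0.0, 0.0, 0.0]
[1.55, 4.2, -1.9] [0.0, 0.0, 0.0]
[1.55, 4.15, -1.9] [0.0, 0.0, 0.0]
[1.55, 4.2, -1.9] [0.0, 0.0, 0.0]
```

View pics/w23.png

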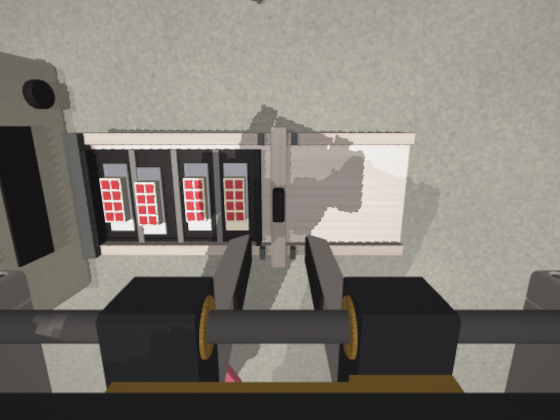

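View pics/c23.png

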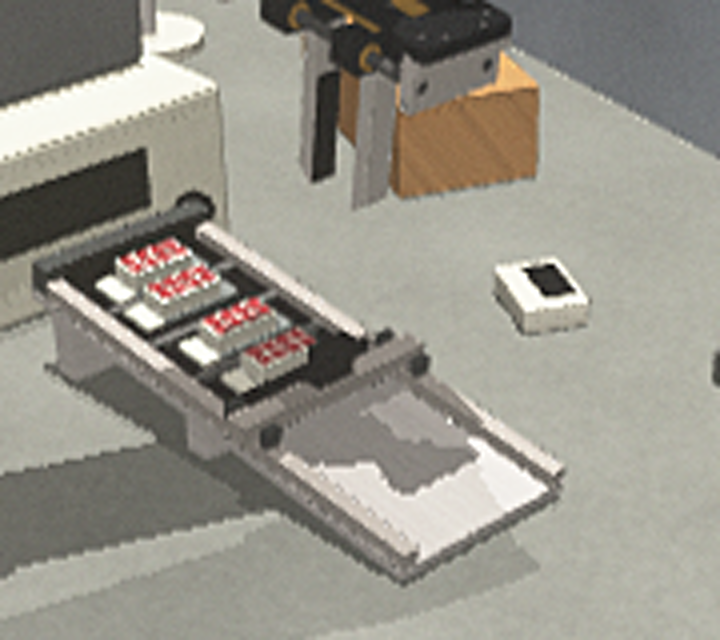

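Request:
move_arm(
  series=[
    {"xyz":[1.55,4.15,-1.9],"twist":[0,0,0],"hand":-0.3},
    {"xyz":[1.55,4.15,-1.9],"twist":[0,0,0],"hand":-0.3},
    {"xyz":[1.55,4.2,-1.9],"twist":[0,0,0],"hand":-0.3},
    {"xyz":[1.55,4.15,-1.9],"twist":[0,0,0],"hand":-0.3},
    {"xyz":[1.55,4.2,-1.9],"twist":[0,0,0],"hand":-0.3},
    {"xyz":[0,6,0],"twist":[0,0,0],"hand":-0.3},
    {"xyz":[0,6,0],"twist":[0,0,0],"hand":-0.3},
    {"xyz":[0,0,0],"twist":[0,0,0],"hand":-0.3},
    {"xyz":[0,0,0],"twist":[0,0,0],"hand":-0.3},
  ],
)

```text
t: 49.28
tool_pos: [0.6427, -0.167, 0.2625]
ee_rot: [-2.988, -0.288, 0.023]
force: [-0.0, 0.4, -0.0]
opening: 0.0332
```

```bash
python3 - <<'E'
from h import *
snap('top','top3'); snap('side','side6')
T=rampT(*RP); wire('top3','c24',T,rampsegs(tail=161),85,120,265,270,4); crop('top3',85,120,265,270,4,'c25')
w=cloud('w23'); r=(w-T[:3,3])@T[:3,:3]*1000
for n,L in dict(s1=[(106,182),(106,218),(120,182),(120,218)],s2=[(142,188),(142,220),(153,188),(153,220),(150,172)],s3=[(190,182),(200,218)],bar=[(278,140),(278,175),(278,255)]).items(): print(n,[r[v,u].round(0).tolist() for u,v in L])
E
```

```text
s1 [[322.0, -20.0, 23.0], [328.0, 19.0, 22.0], [308.0, -20.0, 22.0], [313.0, 19.0, 22.0]]
s2 [[286.0, -13.0, 22.0], [289.0, 21.0, 23.0], [274.0, -13.0, 23.0], [278.0, 22.0, 21.0], [281.0, -28.0, 9.0]]
s3 [[235.0, -20.0, 22.0], [227.0, 19.0, 21.0]]
bar [[144.0, -62.0, 24.0], [144.0, -27.0, 25.0], [144.0, 61.0, 25.0]]
```

View pics/top3.png

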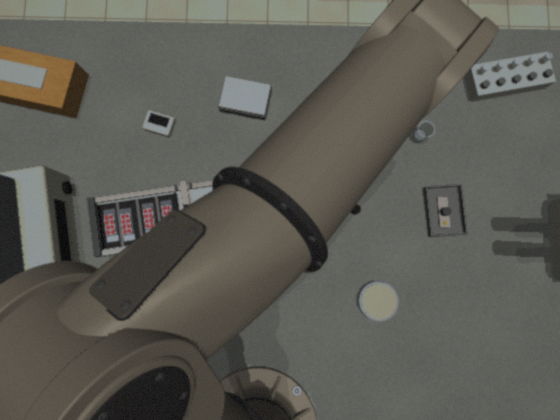

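View pics/c25.png

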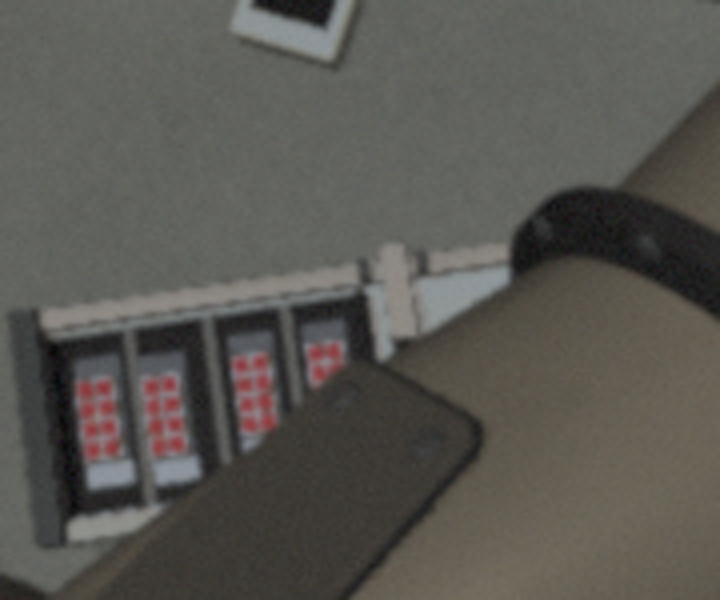

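View pics/side6.png

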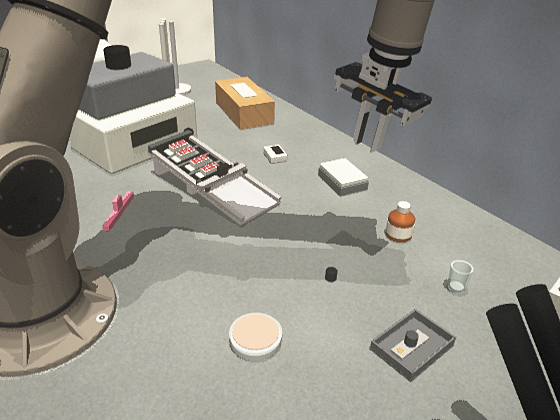

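```bash
python3 -c "
from rig import hand_in,observe
o=observe();print(o['t'],o['force'])
print(hand_in())"
```

```text
49.375 [-1.2680981  0.1426734 -0.0871963]
the job is handed in; nothing more can be done
None
```

The job is done and handed in at 49.4 s; the hand-in gave no verdict.

**What I did**
- I moved the focus gauge from the sled's lowest bay to its tray.
- I laid the four slides in the four bays.
- I pushed the sled up the ramp without lifting it. At the top stop the tool stopped moving while the push force rose from about 5 N to 23 N. The tail was then about 161 mm up the slope, as expected.
- I laid the latch bar, tab up, in the two notches behind the sled.

**What the last checks showed**
- **Gauge:** it lies flat in the tray.
- **Slides:** all four lie flat, one to a bay, well block up. After the push I measured the block tops of the upper three at 21–23 mm above the deck, against 23 mm expected. The lowest slide I checked by picture only.
- **Latch bar:** its top measured 24–25 mm above the deck at both ends and 144 mm up the slope, against 26 mm and 143 mm expected. That is within camera error.
- **Bystanders:** the ones in view stand where they were.

**What disagreed**
- The slide in the second bay from the top shifted about 8 mm uphill and 4 mm sideways after I had placed it, while the robot was not touching it. It stayed flat inside its bay and I left it there.
- The camera views disagreed with each other by 2–4 mm, so I used a combined or averaged position for the ramp and the latch bar.

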